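# Load the roll-top bathroom steriliser and start it

### The job

Sterilise the brush heads: while the steriliser's roll-top cover is still down, gather every brush head from the caddy tier onto the grey tip tray in front of it, then roll the cover right up and lift the tray's handle high to tip them all into the bin inside. Let the tray back down flat, roll the cover fully closed, and only then press the start switch under the lip of the control stand from below and let it spring back. Leave everything else where it stands.

Things in the scene. Friction and masses are not known exactly. Their poses are not given: they have to be found in the camera images.
- steriliser: the roll-top steriliser cabinet, bamboo and white, fixed. Origin on the counter under its middle; its own -x axis points out of its mouth (towards the tray), y lies along the cover's axis, z up. Inside is a bin: floor at z = 8 mm, x from -155 to 160 mm, y from -102 to 102 mm; a sill at x = -160 mm rises to z = 60 mm at the mouth. The curved bamboo sides (cheeks) stand at y = +-102 to 116 mm, are 236 mm high at most. A fixed hood covers the rear half.
- cover (a joint): the tambour cover of bamboo slats, radius 154 mm outside: it rolls about an axis parallel to the cabinet's y axis at cabinet x = 0, z = 70 mm. Value in rad: 0 fully closed (lower edge down at the sill), 1.35 fully open (rolled up and back under the rear hood). It stays where it is left (friction: about 2 to 4 N at the handle).
- cover_handle (a point): middle of the cover's steel handle bar, 10 mm thick and 100 mm long along the cabinet's y axis, 195 mm from the cover's axis, 40 mm clear of the slats, on posts at its ends. Closed, it is at cabinet x = -185, z = 130 mm, looking out of the mouth; it rises on its arc to cabinet x = +6, z = 265 mm when fully open
- tray (a joint): the grey tip tray in front of the mouth, hinged along its inner edge at the sill (hinge at cabinet x = -158 mm, z = 67 mm, axis along cabinet y). Value in rad: 0 flat on its stand, up to 1.1 with its outer end lifted, so that what lies on it slides off its open inner edge into the bin. It falls back flat if let go. Pieces begin to slide at about 0.5 to 0.65 rad
- tray_floor (a point): centre of the tray's floor, on its upper surface; axes as the cabinet's, turning with the tray. Floor 180 mm along x (x = +90 mm is the hinged, open edge), 184 mm wide inside along y, walls 18 mm high round the other three sides. Flat, it is 67 mm above the counter. The closed cover's handle bar hangs above the floor at x = +63 mm, its underside 58 mm above it
- tray_handle (a point): middle of the tray's steel handle bar, 10 mm thick and 90 mm long along the cabinet's y axis, 40 mm clear beyond the tray's outer wall, 225 mm from the hinge line and 12 mm above the floor's plane
- stand: the steriliser's white control stand, fixed, 187 mm high. Origin on the counter; its own -x axis points to the open side from which the switch is reached, z up. A lip 22 mm thick (x from -44 to 64 mm, y +-40 mm, underside at z = 165 mm) overhangs; the only support is a column behind, from x = 39 to 61 mm, 60 mm wide; a foot plate 12 mm high covers x from -25 to 65 mm
- switch_face (a point): centre of the downward-facing end of the blue start switch, a cylinder 32 mm across that hangs 30 mm below the underside of the lip, 32 mm in from the lip's front edge, 135 mm above the counter
- switch (a joint): travel of the start switch in m: 0 released, 0.006 fully pressed (upwards). A spring pushes it back; about 4 N presses it fully. It works at about 0.004
- tier: the top tier of the bamboo caddy set down on the counter, fixed slatted board 190 x 250 mm, upper surface 15 mm above the counter; origin under its centre
- head0_center (a point): pink silicone cleansing-brush head: a disc 44 mm across and 16 mm thick with a white neck, 18 mm across and 12 mm high, standing up from it; about 45 g. This point is the centre of the disc; its z axis points up the neck. May be absent
- head1_center (a point): teal silicone cleansing-brush head: a disc 44 mm across and 16 mm thick with a white neck, 18 mm across and 12 mm high, standing up from it; about 45 g. This point is the centre of the disc; its z axis points up the neck. May be absent
- head2_center (a point): yellow silicone cleansing-brush head: a disc 44 mm across and 16 mm thick with a white neck, 18 mm across and 12 mm high, standing up from it; about 45 g. This point is the centre of the disc; its z axis points up the neck. May be absent
- head3_center (a point): purple silicone cleansing-brush head: a disc 44 mm across and 16 mm thick with a white neck, 18 mm across and 12 mm high, standing up from it; about 45 g. This point is the centre of the disc; its z axis points up the neck. May be absent
- head4_center (a point): off-white silicone cleansing-brush head: a disc 44 mm across and 16 mm thick with a white neck, 18 mm across and 12 mm high, standing up from it; about 45 g. This point is the centre of the disc; its z axis points up the neck. May be absent
- dish: bystander: grey stone dish, 60 mm across, 16 mm high, origin under its centre; stands among the brush heads on the caddy tier
- perfume: bystander: amber glass perfume bottle, 48 mm across, 100 mm high, origin under its centre
- brush_holder: bystander: white plastic toothbrush holder with twist cap, 58 mm across, 130 mm high, origin under its centre
- cup: bystander: blue ceramic cup, 72 mm across, 85 mm high, origin under its centre
- hair_roller: bystander: aluminium hair roller standing on end, 36 mm across, 55 mm high, origin under its centre
- face_brush: bystander: pink silicone face brush lying flat, 145 mm long, 20 mm high, origin under its middle
- jar: bystander: green glass cream jar, 60 mm across, 50 mm high, origin under its centre

How it is judged:
By the outcome, as a careful person would: the job done as asked, in the order asked, and still so for the second after the job is handed in, with the robot touching nothing.
Of head0, head1, head2, head3, head4 only 3 to 4 are there at a start; the rules pass over those that are not, and their reading is None.
At some moment in a run one of head0, head1, head2, head3, head4 may be knocked a few centimetres aside while the robot is not near it.
Once in a run the grip may slacken for a moment while it holds something.
It also fails if it takes over 210 s, if anything falls off the work surface, if the arm or the gripper's body presses on something with over 40 N, if the wrist force passes 120 N, or if a joint passes its speed limit or range.

### The arm

A 6-joint arm with a two-finger parallel gripper is mounted at the origin on the work surface. World frame = base frame: x ahead of the robot, y to its left, z up, the work surface at z = 0. Lengths are in m, angles in rad, forces in N, time in s.
With the tool pointing down it reaches from about 0.35 to 0.775 m from the base axis. Payload 5.5 kg.
Tool frame: the origin (TCP) lies on the centre line of the jaws, within the pads' length; the fingertips stand 11 mm ahead of it and the grasp point (between the pads) lies 8 mm behind it (env.tip_reach is the distance from the TCP to the fingertips, in m); z points along the fingers, x is the direction in which the jaws open and shut, and the axes are right-handed (so a half turn about z gives the same grasp; the last joint's range is limited). The gripper opens to 85 mm and grips with 20 to 120 N. Pads are 22 mm wide; open, the fingers measure 114 mm over their backs; the gripper's body (76 mm by 85 mm) begins 54 mm behind the grasp point. The pads swing forward as they close: fully open they stand 13 mm farther back than shut.
Start: joints at [-1.273, 0.313, 0.046, 1.304, 0, 1.431], TCP at [0.244, -0.521, 0.242] pointing down, gripper open.
Joint ranges: [-2.76, 2.76], [-0.86, 1.69], [-1.03, 1.26], [-2.2, 2.34], [-1.47, 1.5], [-3.14, 3.14]. Speed limits (rad/s): [2.57, 2.57, 3.14, 3.14, 3.14, 3.14].

### API

Orientations are given as a unit quaternion [w, x, y, z].
In Python, from workcell import env gives the robot as it stands.
- The arm moves only by the tool carry_out, never from a script. Its argument "moves" is one flat list of numbers, 7 for each row, row after row: the gripper command: -1 is shut, 1 is fully open, values between are in proportion, then the shift along the tool's x, y, z in m, then the turn, a rotation vector about the tool's x, y, z in degrees. A call has exactly 5 rows; each row shifts and turns the pose as measured when the row begins, along the tool's axes as they then stand; what a row does not reach is not made up. A row lasts 1/8 s, in which the tool goes at most 62.5 mm and 10.7 degrees, less where a joint would pass 70% of its speed; a pose out of reach is approached as far as the arm can. A call is refused whole if a number of a shift passes 0.0625 or a number of a turn 10.7, either way. A call with a gripper value outside its range is refused whole. The fingers move at their own pace and stop on an object; "squeeze" is the grip in N (left out, the last holds). Time passes only in rows, so rows that do not move let the fingers close, or fill a call up. It gives the time, the measured TCP pose, the force and the opening at its end, in the units of the state.
- env.get_state(): the state, without advancing time (a new reading comes with each control period).
- env.read_camera(name): name is "scene" or "top"; returns the picture (480x640x3 uint8, red, green, blue); there is no depth.
- env.calibration(name): a dict with "camera_matrix" (3x3 intrinsics, pixels), "k1" (the pictures are not rectified: a ray, as slopes to the right and down, at radius r is drawn at 1 + k1 r^2 times it, then the intrinsics apply), "rvec" (rotation vector, rad) and "tvec" (3), from world to camera coordinates, as OpenCV has them. Camera axes: x right, y down, z forward; pixel columns grow to the right and rows downward; lengths in m; the calibration is good to about 2 mm. A picture is of the moment at which its call begins. calibration takes no time and is no camera call.
- env.hand_in(): hands the job in, once; it reports no verdict.
The state is a dict: "clock": time; "joint_pos": joint angles; "qvel": joint speeds; "tau": joint torques, N m; "tcp_pos": TCP position; "orientation": TCP orientation; "wrist_force": force on the tool from outside, world axes, zero at the start; "ft_torque": the same for the moment, N m; "finger_gap": finger opening in m.
Only numpy, scipy, OpenCV 4.12 (cv2) and the standard library are available. Lean on these libraries where they do the work, as an engineer would, in place of code of your own. Each camera call takes 0.05 s, during which the arm holds its last target. There are 200 camera calls.

## Working session

There is one attempt and no reset: what is moved stays moved. The work goes in short steps, Python scripts to look and compute and a tool call to move; the robot and the scene stay as the last step left them, time stands still between calls to the robot, and variables do not carry over. Pictures are saved under pics/ and viewed, about 12 in all and at most 16, crops included, and the job is handed in when it is done.

Besides the shell and the picture viewer there is one more tool, called by a JSON object that holds its "api" and its "payload", one argument or row to a line. carry_out: Moves the arm, as the interface text tells. Its arguments: {"type":"object","properties":{"moves":{"type":"array"},"squeeze":{"type":"number"}},"required":["moves"]}

```bash
mkdir -p pics; ls
python3 - <<'E'
from workcell import env
import cv2,numpy as np
for n in("scene","top"):
    im=env.read_camera(n); cv2.imwrite(f"pics/{n}0.png",im[:,:,::-1]); c=env.calibration(n)
    R=cv2.Rodrigues(np.array(c["rvec"],float))[0]
    print(n,c["camera_matrix"],c["k1"],-R.T@np.array(c["tvec"]).ravel(),R.round(3).tolist())
s=env.get_state();print({k:np.round(v,3) for k,v in s.items()},env.tip_reach)
E
```

```text
pics
scene [[533.13043481   0.         316.55627688]
 [  0.         533.13043481 234.87233647]
 [  0.           0.           1.        ]] -0.09013946115049348 [1.46116394 0.10882153 0.97527602] [[-0.148, 0.989, 0.001], [0.667, 0.1, -0.738], [-0.73, -0.108, -0.675]]
top [[474.16494756   0.         317.82070755]
 [  0.         474.16494756 248.40177153]
 [  0.           0.           1.        ]] -0.08700485961977208 [ 0.38806519 -0.0054415   1.0637476 ] [[-0.006, -1.0, 0.006], [-0.991, 0.005, -0.132], [0.132, -0.007, -0.991]]
{'clock': np.float64(0.1), 'joint_pos': array([-1.273,  0.314,  0.045,  1.304,  0.   ,  1.431]), 'qvel': array([-0.001, -0.002,  0.002,  0.001, -0.   ,  0.001]), 'tau': array([ 2.0000e-03, -4.8173e+01,  2.9924e+01,  1.3000e-02, -0.0000e+00,
        0.0000e+00]), 'tcp_pos': array([ 0.244, -0.52 ,  0.241]), 'orientation': array([-0.001,  0.844, -0.537, -0.001]), 'wrist_force': array([-0.193, -0.099, -0.546]), 'ft_torque': array([ 0.004,  0.012, -0.006]), 'finger_gap': np.float64(0.085)} 0.011
```

View pics/top0.png

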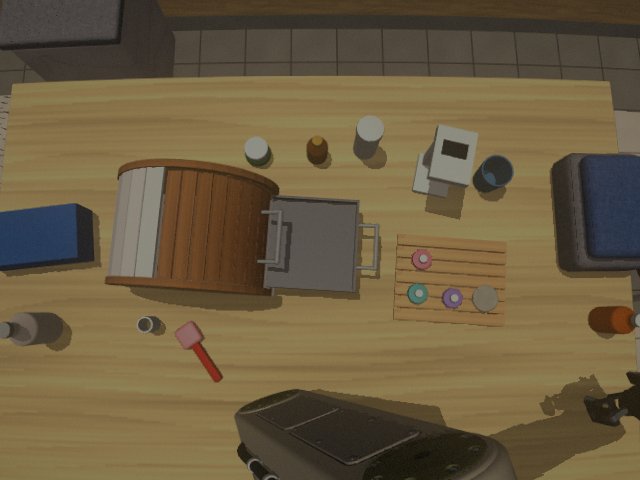

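View pics/scene0.png

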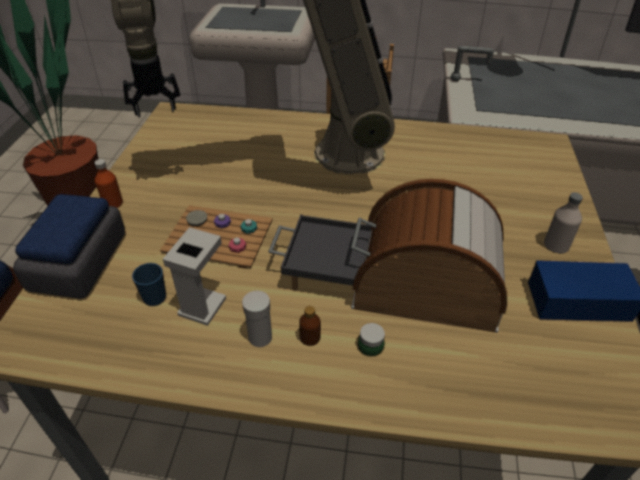

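```bash
cat > h.py <<'E'
import cv2,numpy as np
from workcell import env
C={}
def cam(n):
    if n not in C:
        c=env.calibration(n);C[n]=(np.array(c["camera_matrix"],float),float(c["k1"]),cv2.Rodrigues(np.array(c["rvec"],float))[0],np.array(c["tvec"],float).ravel())
    return C[n]
def ray(n,p):
    K,k,R,t=cam(n);u=cv2.undistortPoints(np.array([[p]],float),K,np.array([k,0,0,0]))[0,0]
    d=R.T@np.array([u[0],u[1],1]);return -R.T@t,d/np.linalg.norm(d)
def plane(n,p,z):
    o,d=ray(n,p);return o+d*(z-o[2])/d[2]
def tri(a,b):
    (o1,d1),(o2,d2)=ray("top",a),ray("scene",b)
    s=np.linalg.lstsq(np.c_[d1,-d2],o2-o1,rcond=None)[0]
    p,q=o1+s[0]*d1,o2+s[1]*d2;return (p+q)/2,np.linalg.norm(p-q)
def proj(n,X):
    K,k,R,t=cam(n);return cv2.projectPoints(np.array([X],float),cv2.Rodrigues(R)[0],t,K,np.array([k,0,0,0]))[0][0,0]
def shot(n,name=None):
    im=env.read_camera(n)
    if name: cv2.imwrite(f"pics/{name}.png",im[:,:,::-1])
    return im
HUE={"pink":(165,179),"teal":(78,98),"purple":(120,150),"yellow":(22,35)}
def heads(ims,roi):
    out={}
    for c,(a,b) in HUE.items():
        ps={}
        for n in ims:
            h=cv2.cvtColor(ims[n],cv2.COLOR_RGB2HSV);m=cv2.inRange(h,(a,70,50),(b,255,255))
            x0,y0,x1,y1=roi[n];w=np.zeros_like(m);w[y0:y1,x0:x1]=m[y0:y1,x0:x1]
            N,l,s,ce=cv2.connectedComponentsWithStats(w)
            if N<2: continue
            i=1+s[1:,4].argmax()
            if s[i,4]<25: continue
            # box middle: neck hole doesn't bias it
            hull=cv2.convexHull(cv2.findContours((l==i).astype(np.uint8),0,1)[0][0]);M=cv2.moments(hull)
            ps[n]=(M["m10"]/M["m00"],M["m01"]/M["m00"]);out[c+n]=(s[i,4],np.round(ps[n],1))
        if len(ps)==2: out[c]=tuple(map(lambda v:np.round(v,4),tri(ps["top"],ps["scene"])))
    return out
E
python3 - <<'E'
from h import *
t,s=cv2.imread("pics/top0.png")[:,:,::-1],cv2.imread("pics/scene0.png")[:,:,::-1]
for k,v in heads({"top":t,"scene":s},{"top":(385,225,520,340),"scene":(150,200,285,275)}).items():print(k,v)
g=lambda im,x,y,w,h,f:cv2.convertScaleAbs(cv2.resize(im[y:y+h,x:x+w],None,fx=f,fy=f,interpolation=2),alpha=1.5)[:,:,::-1]
cv2.imwrite("pics/ct.png",g(t,250,110,270,200,2.95));cv2.imwrite("pics/cs.png",g(s,150,170,240,180,3.3))
E
```

```text
pinktop (np.int32(171), array([421.5, 258.7]))
pinkscene (np.int32(117), array([237. , 244.8]))
pink (array([ 0.5021, -0.2418,  0.0252]), np.float64(0.0001))
tealtop (np.int32(202), array([417.1, 292.7]))
tealscene (np.int32(102), array([248.4, 226.7]))
teal (array([ 0.4272, -0.23  ,  0.0239]), np.float64(0.0002))
purplescene (np.int32(96), array([222.1, 221. ]))
yellowtop (np.int32(1283), array([467.8, 231.5]))
yellowscene (np.int32(62), array([156.2, 259.6]))
yellow (array([ 0.5759, -0.3957,  0.0096]), np.float64(0.0803))
```

View pics/ct.png

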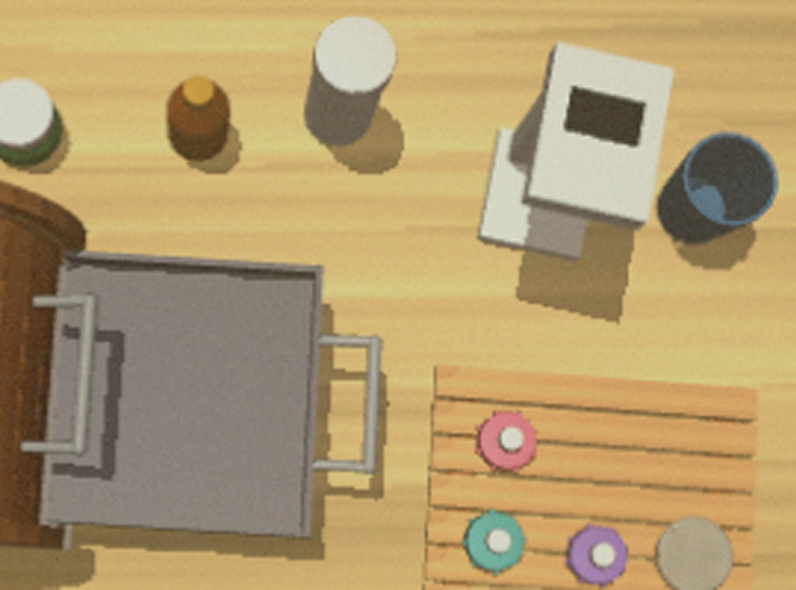

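View pics/cs.png

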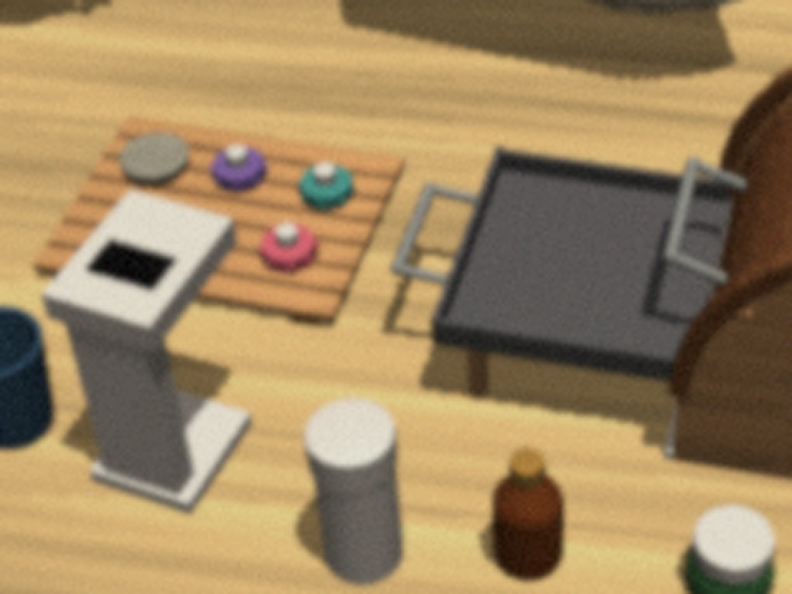

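```bash
sed -i 's/"purple":(120,150)/"purple":(118,160)/; s/(a,70,50)/(a,55,40)/' h.py
python3 - <<'E'
from h import *
t,s=cv2.imread("pics/top0.png")[:,:,::-1],cv2.imread("pics/scene0.png")[:,:,::-1]
for k,v in heads({"top":t,"scene":s},{"top":(385,225,520,340),"scene":(150,200,285,275)}).items():
    if 'purple' in k: print(k,v)
print(cv2.cvtColor(t,cv2.COLOR_RGB2HSV)[293:303:3,446:458:3].tolist())
T=lambda x,y:(250+x/2.95-.33,110+y/2.95-.33)
S=lambda x,y:(150+x/3.3-.35,170+y/3.3-.35)
def two(n,a,b):
    p,e=tri(T(*a),S(*b));print(n,p.round(4),round(e,4));return p
a=two("trayh hi",(376,341),(398,268));b=two("trayh lo",(371,469),(433,188))
a=two("covh hi",(90,299),(675,255));b=two("covh lo",(80,450),(693,165))
q=[(557,45),(672,70),(643,225),(527,203)];L=[plane("top",T(*p),.187) for p in q];print("lip",np.round(L,4).tolist())
print([np.linalg.norm(L[i]-L[(i+1)%4]).round(4) for i in range(4)],"c",np.mean(L,0))
d=L[0]-L[3]+L[1]-L[2];print("stand yaw deg",np.degrees(np.arctan2(d[1],d[0])))
two("lip NE",(672,70),(50,293));two("lip SE",(643,225),(130,192));two("lip SW",(527,203),(233,230))
q=[(323,267),(310,536)];R=[plane("top",T(*p),.085) for p in q];print("rim",np.round(R,4).tolist(),np.linalg.norm(R[0]-R[1]))
two("rim hi",(323,267),(437,325));two("rim lo",(310,536),(499,152))
E
```

```text
purpletop (np.int32(212), array([451.9, 297.9]))
purplescene (np.int32(115), array([222.1, 221. ]))
purple (array([ 0.4149, -0.3071,  0.0238]), np.float64(0.0001))
[[[144, 62, 116], [145, 63, 114], [148, 60, 106], [147, 52, 112]], [[145, 66, 116], [150, 49, 99], [30, 16, 141], [28, 23, 143]], [[146, 61, 117], [153, 50, 97], [30, 16, 140], [28, 23, 142]], [[144, 70, 116], [144, 62, 115], [148, 52, 94], [155, 41, 106]]]
trayh hi [ 0.5673 -0.1368  0.0814] 0.0009
trayh lo [ 0.4756 -0.1303  0.08  ] 0.0031
covh hi [0.5861 0.064  0.1408] 0.0024
covh lo [0.4846 0.0691 0.1363] 0.0004
lip [[0.7476, -0.2491, 0.187], [0.7309, -0.3259, 0.187], [0.6244, -0.3, 0.187], [0.639, -0.224, 0.187]]
[np.float64(0.0787), np.float64(0.1096), np.float64(0.0774), np.float64(0.1115)] c [ 0.68549735 -0.27473192  0.187     ]
stand yaw deg -13.349496823279026
lip NE [ 0.7298 -0.3236  0.1886] 0.0034
lip SE [ 0.6255 -0.3024  0.1844] 0.003
lip SW [ 0.6423 -0.2272  0.1756] 0.0007
rim [[0.6208, -0.0999, 0.085], [0.4286, -0.0875, 0.085]] 0.19258606671794518
rim hi [ 0.6211 -0.0984  0.0829] 0.0035
rim lo [ 0.4286 -0.0865  0.0822] 0.0023
```

```bash
cat >> h.py <<'E'
from scipy.spatial.transform import Rotation as Ro,Slerp
def pose():
    s=env.get_state();q=s["orientation"];return np.array(s["tcp_pos"]),Ro.from_quat([q[1],q[2],q[3],q[0]])
def down(psi,pitch=0):
    c,s=np.cos(np.radians(psi)),np.sin(np.radians(psi));return Ro.from_matrix(np.array([[c,s,0],[s,-c,0],[0,0,-1]]).T.T)
def plan(p0,R0,pts,g):
    """pts: list of (pos,R,rows); prints tool-frame rows to copy"""
    k=0
    for p,R,n in pts:
        sl=Slerp([0,1],Ro.concatenate([R0,R]));P=p0
        for i in range(1,n+1):
            a,b=sl((i-1)/n),sl(i/n);d=a.inv().apply((np.array(p)-P)/n);w=np.degrees((a.inv()*b).as_rotvec())
            print(g,*[f"{v:.4f}" for v in d],*[f"{v:.1f}" for v in w]);k+=1
        p0,R0=np.array(p),R;print("--")
# cabinet frame
CO=np.array([.5462,.249,0]);CR=Ro.from_euler("z",86.4,degrees=True)
cab=lambda x,y,z:CO+CR.apply([x,y,z])
flo=lambda x,y,z:cab(x-.248,y,z+.067)
E
python3 - <<'E'
from h import *
p,R=pose();D=down(-4)
print(D.as_matrix().round(2).tolist())
plan(p,R,[((.502,-.242,.13),D,8)],.41)
E
```

```text
[[1.0, -0.07, 0.0], [-0.07, -1.0, -0.0], [0.0, 0.0, -1.0]]
0.41 -0.0178 -0.0440 0.0140 -0.0 0.0 -7.6
0.41 -0.0118 -0.0460 0.0140 -0.0 0.0 -7.6
0.41 -0.0056 -0.0471 0.0140 -0.0 0.0 -7.6
0.41 0.0007 -0.0475 0.0140 -0.0 0.0 -7.6
0.41 0.0070 -0.0470 0.0139 -0.0 0.0 -7.6
0.41 0.0131 -0.0456 0.0139 -0.0 0.0 -7.6
0.41 0.0190 -0.0435 0.0139 -0.0 0.0 -7.6
0.41 0.0246 -0.0406 0.0139 -0.0 0.0 -7.6
--
```

{"api": "carry_out", "payload": {
  "moves": [0.41,-0.018,-0.044,0.01,0,0,-7.6,0.41,-0.012,-0.046,0.01,0,0,-7.6,0.41,-0.006,-0.047,0.014,0,0,-7.6,0.41,0.001,-0.047,0.014,0,0,-7.6,0.41,0.007,-0.047,0.014,0,0,-7.6],
  "squeeze": 40
}}

```text
clock: 0.72
tcp_pos: [0.4055, -0.3436, 0.1764]
orientation: [-0.001, 0.974, -0.226, -0.001]
wrist_force: [-0.8, 0.2, 0.6]
finger_gap: 0.0604
```

{"api": "carry_out", "payload": {
  "moves": [0.41,0.013,-0.045,0.014,0,0,-7.6,0.41,0.019,-0.043,0.014,0,0,-7.6,0.41,0.024,-0.04,0.014,0,0,-7.6,0.41,0,0,0,0,0,0,0.41,0,0,0,0,0,0]
}}

```text
clock: 1.35
tcp_pos: [0.5018, -0.2315, 0.1302]
orientation: [-0.002, 1.0, -0.02, -0.003]
wrist_force: [-0.8, 0.3, -0.3]
finger_gap: 0.06
```

```bash
cat > chk.py <<'E'
from h import *
import sys
def look(name=None,roi={"top":(385,225,520,340),"scene":(150,200,285,275)}):
    ims={n:shot(n,name and n+name) for n in("top","scene")}
    for k,v in heads(ims,roi).items():
        if k in HUE and k!="yellow":print(k,v)
    return ims
def to(x,y,z,psi=-4,n=1,g=.41):
    p,R=pose();s=env.get_state();print("t",s["clock"],"tcp",p.round(4),"x",R.apply([1,0,0]).round(3),"z",R.apply([0,0,1]).round(3),"gap",s["finger_gap"],"F",np.round(s["wrist_force"],1))
    plan(p,R,[((x,y,z),down(psi),n)],g)
E
python3 - <<'E'
from chk import *
look()
to(.502,-.242,.028)
E
```

```text
pink (array([ 0.5019, -0.2383,  0.024 ]), np.float64(0.0074))
teal (array([ 0.4335, -0.2244,  0.0298]), np.float64(0.008))
t 1.45 tcp [ 0.5015 -0.2321  0.1304] x [ 0.999 -0.041 -0.005] z [-0.005  0.005 -1.   ] gap 0.060445655459651824 F [0.1 0.5 0.2]
0.41 0.0014 0.0103 0.1023 -0.3 0.3 1.6
--
```

{"api": "carry_out", "payload": {
  "moves": [0.41,0.001,0.01,0.03,0,0,1.6,0.41,0,0,0.03,0,0,0,0.41,0,0,0.025,0,0,0,0.41,0,0,0.015,0,0,0,0.41,0,0,0,0,0,0]
}}

```text
clock: 2.08
tcp_pos: [0.5006, -0.2493, 0.0311]
orientation: [-0.0, 0.999, -0.041, 0.0]
wrist_force: [0.2, -0.5, 0.2]
finger_gap: 0.0599
```

{"api": "carry_out", "payload": {
  "moves": [-1,0,0,0,0,0,0,-1,0,0,0,0,0,0,-1,0,0,0,0,0,0,-1,0,0,0,0,0,0,-1,0,0,0,0,0,0]
}}

```text
clock: 2.7
tcp_pos: [0.5024, -0.2509, 0.0345]
orientation: [0.001, 0.999, -0.042, 0.002]
wrist_force: [-0.1, 0.0, -0.2]
finger_gap: 0.0416
```

{"api": "carry_out", "payload": {
  "moves": [-1,0,0,-0.05,0,0,0,-1,0,0,-0.05,0,0,0,-1,0,0,-0.05,0,0,0,-1,0,0,0,0,0,0,-1,0,0,0,0,0,0]
}}

```text
clock: 3.32
tcp_pos: [0.5007, -0.2494, 0.187]
orientation: [0.0, 0.999, -0.041, 0.001]
wrist_force: [-0.1, 0.7, -1.4]
finger_gap: 0.0413
```

Run:
```python
from chk import *
look("1")
print(flo(-.055,.038,0),flo(-.055,-.038,0),flo(-.005,0,0))
x,y,z=flo(-.055,-.038,.1);to(x,y,z,n=5,g=-1)
```

```text
pink (array([ 0.5065, -0.2361,  0.1713]), np.float64(0.0015))
teal (array([ 0.4267, -0.2297,  0.0233]), np.float64(0.001))
[ 0.48924946 -0.05101606  0.067     ] [ 0.56509949 -0.05578814  0.067     ] [ 0.530314   -0.00350076  0.067     ]
t 3.425 tcp [ 0.5007 -0.2494  0.1866] x [ 0.997 -0.082  0.001] z [ 0.001 -0.    -1.   ] gap 0.04179891030566532 F [ 0.  -0.3 -1.2]
-1 0.0096 -0.0397 0.0039 0.0 -0.0 -0.1
-1 0.0097 -0.0396 0.0039 0.0 -0.0 -0.1
-1 0.0098 -0.0396 0.0039 0.0 -0.0 -0.1
-1 0.0099 -0.0396 0.0039 0.0 -0.0 -0.1
-1 0.0100 -0.0396 0.0039 0.0 -0.0 -0.1
--
```

View pics/scene1.png

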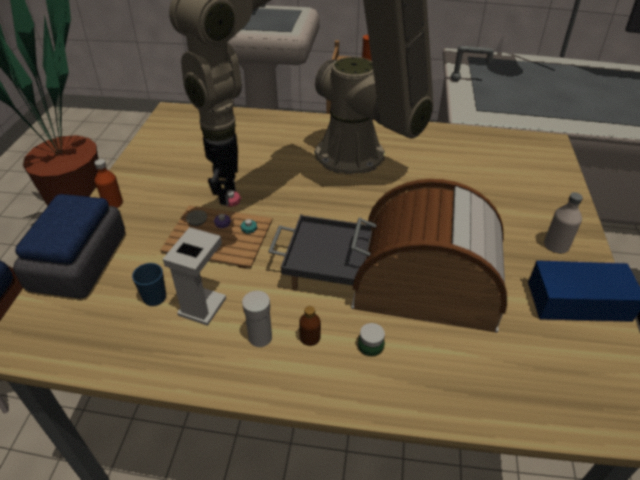

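{"api": "carry_out", "payload": {
  "moves": [-1,0.009,-0.04,0.0,0,0,0,-1,0.01,-0.039,0.0,0,0,0,-1,0.01,-0.039,0.0,0,0,0,-1,0.01,-0.037,0.003,0,0,0,-1,0.01,-0.036,0.003,0,0,0]
}}

```text
clock: 4.05
tcp_pos: [0.5629, -0.0595, 0.1718]
orientation: [-0.002, 0.999, -0.045, -0.006]
wrist_force: [0.6, -1.1, -0.1]
finger_gap: 0.0414
```

Run:
```python
from chk import *
x,y,z=flo(-.055,-.038,.022);to(x,y,z,n=1,g=-1)
```

```text
t 4.05 tcp [ 0.5629 -0.0595  0.1718] x [ 0.996 -0.089 -0.012] z [-0.012  0.004 -1.   ] gap 0.041383601458321394 F [ 0.6 -1.1 -0.1]
-1 0.0029 -0.0036 0.0828 -0.2 0.7 -1.1
--
```

{"api": "carry_out", "payload": {
  "moves": [-1,0.001,0,0.02,0,0.5,0,-1,0,0,0.025,0,0,0,-1,0,0,0.02,0,0,0,-1,0,0,0.012,0,0,0,-1,0,0,0.003,0,0,0]
}}

```text
clock: 4.68
tcp_pos: [0.5603, -0.0544, 0.0841]
orientation: [-0.003, 0.999, -0.041, -0.006]
wrist_force: [-9.0, 1.5, 30.4]
finger_gap: 0.0415
```

{"api": "carry_out", "payload": {
  "moves": [-1,0,0,0,0,0,0,0.41,0,0,0,0,0,0,0.41,0,0,0,0,0,0,0.41,0,0,0,0,0,0,0.41,0,0,-0.02,0,0,0]
}}

```text
clock: 5.3
tcp_pos: [0.5591, -0.0545, 0.1029]
orientation: [-0.003, 0.999, -0.042, -0.008]
wrist_force: [0.9, 0.4, 0.7]
finger_gap: 0.0601
```

Run:
```python
from chk import *
to(.427,-.23,.15,n=6)
```

```text
t 5.3 tcp [ 0.5591 -0.0545  0.1029] x [ 0.996 -0.083 -0.017] z [-0.016  0.007 -1.   ] gap 0.06013868387456475 F [0.9 0.4 0.7]
0.41 -0.0196 0.0309 -0.0077 -0.1 0.2 -0.1
0.41 -0.0197 0.0309 -0.0077 -0.1 0.2 -0.1
0.41 -0.0197 0.0309 -0.0078 -0.1 0.2 -0.1
0.41 -0.0198 0.0308 -0.0078 -0.1 0.2 -0.1
0.41 -0.0198 0.0308 -0.0078 -0.1 0.2 -0.1
0.41 -0.0199 0.0307 -0.0078 -0.1 0.2 -0.1
--
```

{"api": "carry_out", "payload": {
  "moves": [0.41,0,0,-0.06,0,0.5,0,0.41,-0.019,0.031,-0.02,0,0,0,0.41,-0.02,0.031,0,0,0,0,0.41,-0.02,0.031,0,0,0,0,0.41,-0.02,0.031,0.01,0,0,0]
}}

```text
clock: 5.92
tcp_pos: [0.4722, -0.1745, 0.1769]
orientation: [-0.002, 0.999, -0.039, -0.001]
wrist_force: [-0.7, 0.1, -0.3]
finger_gap: 0.06
```

{"api": "carry_out", "payload": {
  "moves": [0.41,-0.02,0.031,0.01,0,0,0,0.41,-0.02,0.018,0.01,0,0,0,0.41,0,0,0,0,0,0,0.41,0,0,0,0,0,0,0.41,0,0,0,0,0,0]
}}

```text
clock: 6.55
tcp_pos: [0.4269, -0.2226, 0.1565]
orientation: [-0.002, 0.999, -0.041, -0.001]
wrist_force: [-0.4, -0.0, -0.3]
finger_gap: 0.0605
```

Run:
```python
from chk import *
look("2")
to(.4272,-.23,.028,n=1)
```

```text
teal (array([ 0.4266, -0.2289,  0.0238]), np.float64(0.0035))
t 6.65 tcp [ 0.427  -0.2226  0.1565] x [ 0.997 -0.081 -0.001] z [-0.001  0.003 -1.   ] gap 0.06022727782905732 F [-0.8 -0.5  0.2]
0.41 0.0010 0.0077 0.1285 -0.2 0.1 -0.7
--
```

View pics/scene2.png

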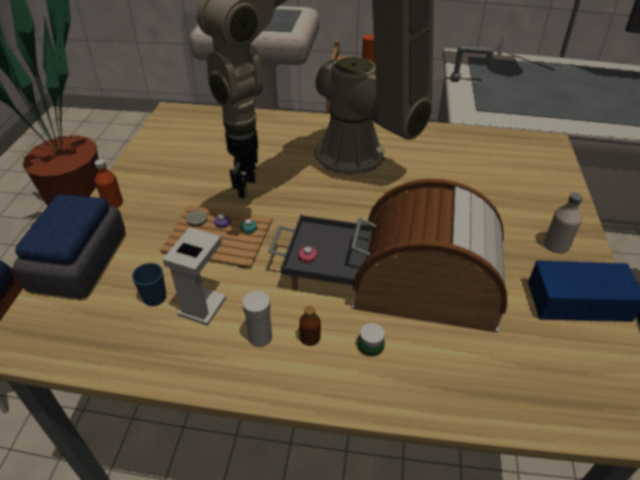

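{"api": "carry_out", "payload": {
  "moves": [0.41,0.001,0.005,0.03,0,0,-0.7,0.41,0,0,0.03,0,0,0,0.41,0,0,0.025,0,0,0,0.41,0,0,0.015,0,0,0,0.41,0,0,0,0,0,0]
}}

```text
clock: 7.28
tcp_pos: [0.4316, -0.2264, 0.0554]
orientation: [-0.0, 1.0, -0.031, 0.002]
wrist_force: [0.7, 0.1, 0.5]
finger_gap: 0.0604
```

Run:
```python
from chk import *
to(.4272,-.23,.028,n=1)
```

```text
t 7.275 tcp [ 0.4316 -0.2264  0.0554] x [ 0.998 -0.063  0.003] z [ 0.003  0.001 -1.   ] gap 0.06042280749050617 F [0.7 0.1 0.5]
0.41 -0.0043 0.0039 0.0274 -0.0 -0.2 0.4
--
```

{"api": "carry_out", "payload": {
  "moves": [0.41,-0.004,0.004,0.005,0,0,0,0.41,0,0,0.012,0,0,0,0.41,0,0,0.009,0,0,0,0.41,0,0,0,0,0,0,-1,0,0,0,0,0,0]
}}

```text
clock: 7.9
tcp_pos: [0.4287, -0.231, 0.0295]
orientation: [0.001, 1.0, -0.031, 0.003]
wrist_force: [0.8, 0.6, 10.3]
finger_gap: 0.0437
```

{"api": "carry_out", "payload": {
  "moves": [-1,0,0,0,0,0,0,-1,0,0,0,0,0,0,-1,0,0,0,0,0,0,-1,0,0,0,0,0,0,-1,0,0,-0.03,0,0,0]
}}

```text
clock: 8.52
tcp_pos: [0.4272, -0.2299, 0.0585]
orientation: [-0.001, 1.0, -0.031, 0.001]
wrist_force: [0.1, -0.7, -0.5]
finger_gap: 0.042
```

{"api": "carry_out", "payload": {
  "moves": [-1,0,0,-0.05,0,0,0,-1,0,0,-0.05,0,0,0,-1,0,0,0,0,0,0,-1,0,0,0,0,0,0,-1,0,0,0,0,0,0]
}}

```text
clock: 9.15
tcp_pos: [0.4268, -0.2299, 0.1612]
orientation: [-0.0, 1.0, -0.031, 0.001]
wrist_force: [-1.2, -0.5, -1.0]
finger_gap: 0.0418
```

Run:
```python
from chk import *
x,y,z=flo(-.055,.038,.1);to(x,y,z,n=5,g=-1)
```

```text
t 9.15 tcp [ 0.4268 -0.2299  0.1612] x [ 0.998 -0.062  0.003] z [ 0.003  0.001 -1.   ] gap 0.04181707959517037 F [-1.2 -0.5 -1. ]
-1 0.0102 -0.0365 -0.0011 -0.0 -0.0 0.1
-1 0.0102 -0.0365 -0.0011 -0.0 -0.0 0.1
-1 0.0101 -0.0365 -0.0011 -0.0 -0.0 0.1
-1 0.0101 -0.0365 -0.0011 -0.0 -0.0 0.1
-1 0.0100 -0.0366 -0.0011 -0.0 -0.0 0.1
--
```

{"api": "carry_out", "payload": {
  "moves": [-1,0.01,-0.036,-0.006,0,0,0,-1,0.01,-0.037,-0.006,0,0,0,-1,0.01,-0.037,0.0,0,0,0,-1,0.01,-0.037,0.0,0,0,0,-1,0.01,-0.034,0.003,0,0,0]
}}

```text
clock: 9.78
tcp_pos: [0.4859, -0.0484, 0.1636]
orientation: [-0.003, 0.999, -0.034, -0.004]
wrist_force: [0.0, -0.1, -0.0]
finger_gap: 0.042
```

{"api": "carry_out", "payload": {
  "moves": [-1,0,0,0.02,0,0,0,-1,0,0,0.02,0,0,0,-1,0,0,0.01,0,0,0,-1,0,0,0,0,0,0,-1,0,0,0,0,0,0]
}}

```text
clock: 10.4
tcp_pos: [0.4828, -0.0444, 0.1073]
orientation: [-0.004, 0.999, -0.032, -0.009]
wrist_force: [0.7, 0.3, -1.0]
finger_gap: 0.0419
```

Run:
```python
from chk import *
x,y,z=flo(-.055,.038,.017);to(x,y,z,n=1,g=-1)
```

```text
t 10.4 tcp [ 0.4828 -0.0444  0.1073] x [ 0.998 -0.063 -0.018] z [-0.018  0.009 -1.   ] gap 0.04192747339625374 F [ 0.7  0.3 -1. ]
-1 0.0073 0.0063 0.0232 -0.4 1.0 0.4
--
```

{"api": "carry_out", "payload": {
  "moves": [-1,0.007,0.006,0.004,-0.4,1,0,-1,0,0,0.009,0,0,0,-1,0,0,0.006,0,0,0,-1,0,0,0.002,0,0,0,-1,0,0,0,0,0,0]
}}

```text
clock: 11.02
tcp_pos: [0.4907, -0.0521, 0.086]
orientation: [0.0, 0.999, -0.032, 0.002]
wrist_force: [0.1, 0.5, -0.5]
finger_gap: 0.0422
```

{"api": "carry_out", "payload": {
  "moves": [0.41,0,0,0,0,0,0,0.41,0,0,0,0,0,0,0.41,0,0,0,0,0,0,0.41,0,0,-0.04,0,0,0,0.41,0,0,-0.05,0,0,0]
}}

```text
clock: 11.65
tcp_pos: [0.4879, -0.0512, 0.1747]
orientation: [-0.001, 0.999, -0.032, -0.002]
wrist_force: [0.1, -1.0, 0.7]
finger_gap: 0.0603
```

Run:
```python
from chk import *
look(None,{"top":(385,225,520,340),"scene":(150,200,285,252)})
to(.415,-.307,.13,n=6)
```

```text
purple (array([ 0.4153, -0.3068,  0.0243]), np.float64(0.0002))
t 11.75 tcp [ 0.4919 -0.0522  0.1797] x [ 0.998 -0.064  0.007] z [ 0.007 -0.002 -1.   ] gap 0.06024230035664732 F [ 0.6 -0.4 -0.5]
0.41 -0.0101 0.0432 0.0083 0.0 -0.1 0.1
0.41 -0.0101 0.0432 0.0083 0.0 -0.1 0.1
0.41 -0.0100 0.0432 0.0083 0.0 -0.1 0.1
0.41 -0.0100 0.0432 0.0083 0.0 -0.1 0.1
0.41 -0.0099 0.0432 0.0083 0.0 -0.1 0.1
0.41 -0.0099 0.0432 0.0083 0.0 -0.1 0.1
--
```

{"api": "carry_out", "payload": {
  "moves": [0.41,-0.01,0.043,0,0,0,0,0.41,-0.01,0.043,0,0,0,0,0.41,-0.01,0.043,0.01,0,0,0,0.41,-0.01,0.043,0.01,0,0,0,0.41,-0.01,0.043,0.01,0,0,0]
}}

```text
clock: 12.38
tcp_pos: [0.4297, -0.2674, 0.1495]
orientation: [0.002, 1.0, -0.028, 0.006]
wrist_force: [0.9, -0.5, 0.5]
finger_gap: 0.0601
```

{"api": "carry_out", "payload": {
  "moves": [0.41,-0.01,0.035,0.015,0,0,0,0.41,0,0,0.03,0,0,0,0.41,0,0,0.02,0,0,0,0.41,0,0,0,0,0,0,0.41,0,0,0,0,0,0]
}}

```text
clock: 13.0
tcp_pos: [0.4161, -0.3065, 0.0805]
orientation: [0.002, 0.999, -0.031, 0.006]
wrist_force: [0.9, 0.1, 0.4]
finger_gap: 0.0604
```

Run:
```python
from chk import *
to(.415,-.307,.028,n=1)
```

```text
t 13.0 tcp [ 0.4161 -0.3065  0.0805] x [ 0.998 -0.063  0.012] z [ 0.012 -0.004 -1.   ] gap 0.06035190616559616 F [0.9 0.1 0.4]
0.41 -0.0017 0.0004 0.0525 0.2 -0.7 0.4
--
```

{"api": "carry_out", "payload": {
  "moves": [0.41,-0.001,0,0.025,0,-0.7,0,0.41,0,0,0.015,0,0,0,0.41,0,0,0.01,0,0,0,0.41,0,0,0,0,0,0,0.41,0,0,0,0,0,0]
}}

```text
clock: 13.62
tcp_pos: [0.4181, -0.3081, 0.0329]
orientation: [0.004, 1.0, -0.031, 0.002]
wrist_force: [-1.1, -0.9, 0.0]
finger_gap: 0.0603
```

{"api": "carry_out", "payload": {
  "moves": [-1,0,0,0,0,0,0,-1,0,0,0,0,0,0,-1,0,0,0,0,0,0,-1,0,0,0,0,0,0,-1,0,0,-0.03,0,0,0]
}}

```text
clock: 14.25
tcp_pos: [0.417, -0.307, 0.0624]
orientation: [0.003, 1.0, -0.031, 0.001]
wrist_force: [-0.4, -0.4, -0.4]
finger_gap: 0.0418
```

{"api": "carry_out", "payload": {
  "moves": [-1,0,0,-0.05,0,0,0,-1,0,0,-0.05,0,0,0,-1,0,0,0,0,0,0,-1,0,0,0,0,0,0,-1,0,0,0,0,0,0]
}}

```text
clock: 14.88
tcp_pos: [0.4165, -0.3063, 0.165]
orientation: [0.003, 1.0, -0.031, 0.001]
wrist_force: [0.0, -0.4, -1.4]
finger_gap: 0.0418
```

Run:
```python
from chk import *
x,y,z=flo(-.005,0,.1);to(x,y,z,n=7,g=-1)
```

```text
t 14.875 tcp [ 0.4165 -0.3063  0.165 ] x [ 0.998 -0.061  0.003] z [ 0.002 -0.006 -1.   ] gap 0.041823804979563936 F [ 0.  -0.4 -1.4]
-1 0.0136 -0.0442 -0.0005 0.0 -0.0 0.1
-1 0.0135 -0.0442 -0.0005 0.0 -0.0 0.1
-1 0.0135 -0.0442 -0.0004 0.0 -0.0 0.1
-1 0.0134 -0.0442 -0.0004 0.0 -0.0 0.1
-1 0.0134 -0.0442 -0.0004 0.0 -0.0 0.1
-1 0.0133 -0.0443 -0.0003 0.0 -0.0 0.1
-1 0.0133 -0.0443 -0.0003 0.0 -0.0 0.1
--
```

{"api": "carry_out", "payload": {
  "moves": [-1,0.013,-0.044,-0.005,0,0,0,-1,0.013,-0.044,0,0,0,0,-1,0.013,-0.044,0.0,0,0,0,-1,0.013,-0.044,0.0,0,0,0,-1,0.013,-0.044,0.0,0,0,0]
}}

```text
clock: 15.5
tcp_pos: [0.4934, -0.0864, 0.1615]
orientation: [0.0, 0.999, -0.035, -0.004]
wrist_force: [0.6, -0.1, 0.3]
finger_gap: 0.0415
```

{"api": "carry_out", "payload": {
  "moves": [-1,0.013,-0.044,0,0,0,0,-1,0.013,-0.032,0,0,0,0,-1,0,0,0.02,0,0,0,-1,0,0,0.02,0,0,0,-1,0,0,0,0,0,0]
}}

```text
clock: 16.12
tcp_pos: [0.5211, -0.0049, 0.1127]
orientation: [-0.001, 0.999, -0.031, -0.01]
wrist_force: [-0.2, -0.4, -1.0]
finger_gap: 0.0415
```

Run:
```python
from chk import *
x,y,z=flo(-.005,0,.021);to(x,y,z,n=1,g=-1)
```

```text
t 16.125 tcp [ 0.5211 -0.0049  0.1127] x [ 0.998 -0.063 -0.021] z [-0.021  0.003 -1.   ] gap 0.04147199417760608 F [-0.2 -0.4 -1. ]
-1 0.0097 -0.0019 0.0245 -0.1 1.2 0.4
--
```

{"api": "carry_out", "payload": {
  "moves": [-1,0.009,-0.001,0.005,0,1.2,0,-1,0,0,0.009,0,0,0,-1,0,0,0.006,0,0,0,-1,0,0,0.002,0,0,0,-1,0,0,0,0,0,0]
}}

```text
clock: 16.75
tcp_pos: [0.5309, -0.0052, 0.0897]
orientation: [-0.001, 0.999, -0.032, 0.001]
wrist_force: [-0.4, 0.2, -0.4]
finger_gap: 0.0416
```

{"api": "carry_out", "payload": {
  "moves": [0.41,0,0,0,0,0,0,0.41,0,0,0,0,0,0,0.41,0,0,0,0,0,0,0.41,0,0,-0.04,0,0,0,0.41,0,0,-0.05,0,0,0]
}}

```text
clock: 17.38
tcp_pos: [0.5283, -0.005, 0.1785]
orientation: [-0.001, 0.999, -0.032, -0.003]
wrist_force: [0.4, -0.4, 0.2]
finger_gap: 0.0597
```

Run:
```python
from chk import *
look("3",{"top":(260,190,520,340),"scene":(150,200,375,290)})
p,R=pose();print(R.apply([0,0,1]).round(3))
b=cab(-.185,0,.130);print(b)
to(*(b+[0,-.05,.12]),n=9,g=-.3,psi=-93.6)
```

```text
[ 0.006  0.    -1.   ]
[0.53458375 0.06436506 0.13      ]
t 17.475 tcp [ 0.5323 -0.0055  0.1838] x [ 0.998 -0.064  0.006] z [ 0.006  0.    -1.   ] gap 0.06039805768504028 F [ 0.3 -0.4  0.4]
-0.3 0.0002 -0.0022 -0.0073 -0.0 -0.0 10.0
-0.3 -0.0002 -0.0022 -0.0074 -0.0 -0.0 10.0
-0.3 -0.0006 -0.0021 -0.0074 -0.0 -0.0 10.0
-0.3 -0.0010 -0.0020 -0.0074 -0.0 -0.0 10.0
-0.3 -0.0013 -0.0018 -0.0074 -0.0 -0.0 10.0
-0.3 -0.0016 -0.0015 -0.0074 -0.0 -0.0 10.0
-0.3 -0.0019 -0.0012 -0.0074 -0.0 -0.0 10.0
-0.3 -0.0020 -0.0009 -0.0074 -0.0 -0.0 10.0
-0.3 -0.0022 -0.0005 -0.0074 -0.0 -0.0 10.0
--
```

View pics/scene3.png

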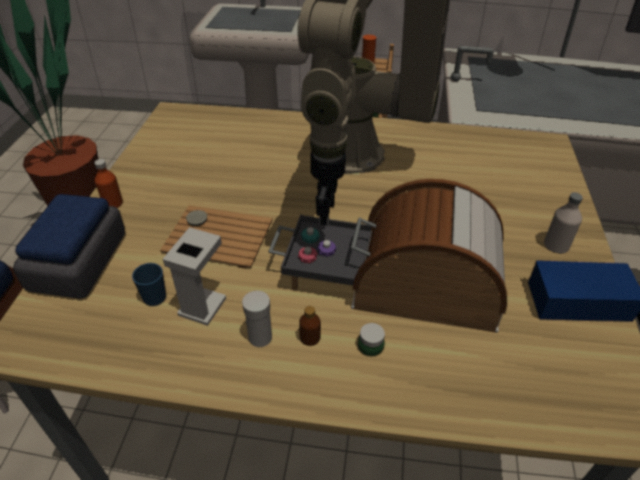

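{"api": "carry_out", "payload": {
  "moves": [-0.3,0,0,-0.013,0,0,10,-0.3,0,0,-0.013,0,0,10,-0.3,-0.001,0,-0.013,0,0,10,-0.3,-0.001,0,-0.013,0,0,10,-0.3,0,0,-0.013,0,0,10]
}}

```text
clock: 18.1
tcp_pos: [0.5296, -0.0044, 0.2495]
orientation: [-0.002, 0.886, -0.464, 0.002]
wrist_force: [-0.5, 0.7, -0.2]
finger_gap: 0.03
```

Run:
```python
from chk import *
print(np.round(env.get_state()["joint_pos"],2))
to(.535,.015,.25,n=5,g=-.3,psi=-93.6)
```

```text
[-0.16  0.22 -0.06  1.28  0.    2.37]
t 18.1 tcp [ 0.5296 -0.0044  0.2495] x [ 0.57  -0.822  0.003] z [ 0.006  0.    -1.   ] gap 0.029968861466604813 F [-0.5  0.7 -0.2]
-0.3 -0.0026 -0.0031 -0.0001 -0.1 -0.0 7.7
-0.3 -0.0030 -0.0027 -0.0001 -0.1 -0.0 7.7
-0.3 -0.0033 -0.0023 -0.0001 -0.1 -0.0 7.7
-0.3 -0.0036 -0.0018 -0.0001 -0.1 -0.0 7.7
-0.3 -0.0038 -0.0014 -0.0001 -0.1 -0.0 7.7
--
```

{"api": "carry_out", "payload": {
  "moves": [-0.3,0,0,0,0,0,-10.5,-0.3,0,0,0,0,0,-10.5,-0.3,0,0,0,0,0,-10.5,-0.3,0,0,0,0,0,-10.5,-0.3,0,0,0,0,0,-10.5]
}}

```text
clock: 18.73
tcp_pos: [0.5299, -0.0043, 0.249]
orientation: [-0.0, 1.0, -0.014, 0.004]
wrist_force: [-0.5, -0.5, 0.2]
finger_gap: 0.0295
```

{"api": "carry_out", "payload": {
  "moves": [-0.3,0,0,0,0,0,-10.5,-0.3,0,0,0,0,0,-10.5,-0.3,0,0,0,0,0,-10.5,-0.3,0,0,0,0,0,-10.5,-0.3,0,0,0,0,0,-10.5]
}}

```text
clock: 19.35
tcp_pos: [0.5294, -0.0042, 0.2469]
orientation: [0.001, 0.898, 0.439, 0.003]
wrist_force: [0.3, 0.5, -0.0]
finger_gap: 0.0301
```

{"api": "carry_out", "payload": {
  "moves": [-0.3,0,0,0,0,0,-10.5,-0.3,0,0,0,0,0,-10.5,-0.3,0,0,0,0,0,-10.5,-0.3,0,0,0,0,0,0,-0.3,0,0,0,0,0,0]
}}

```text
clock: 19.98
tcp_pos: [0.5289, -0.004, 0.245]
orientation: [0.001, 0.743, 0.67, 0.002]
wrist_force: [0.6, -0.4, 0.3]
finger_gap: 0.0297
```

Run:
```python
from chk import *
print(np.round(env.get_state()["joint_pos"],2))
look("4",{"top":(260,190,520,340),"scene":(150,200,375,290)})
to(.5346,.0644,.23,n=5,g=-.3,psi=86.4)
```

```text
[-0.16  0.22 -0.07  1.28  0.   -0.06]
t 20.075 tcp [ 0.5289 -0.004   0.245 ] x [0.102 0.995 0.001] z [ 0.004  0.001 -1.   ] gap 0.02979234864728003 F [ 0.3  0.3 -0.3]
-0.3 0.0137 -0.0003 0.0030 0.0 -0.0 -0.5
-0.3 0.0137 -0.0002 0.0030 0.0 -0.0 -0.5
-0.3 0.0137 -0.0001 0.0030 0.0 -0.0 -0.5
-0.3 0.0137 0.0001 0.0030 0.0 -0.0 -0.5
-0.3 0.0137 0.0002 0.0030 0.0 -0.0 -0.5
--
```

View pics/top4.png

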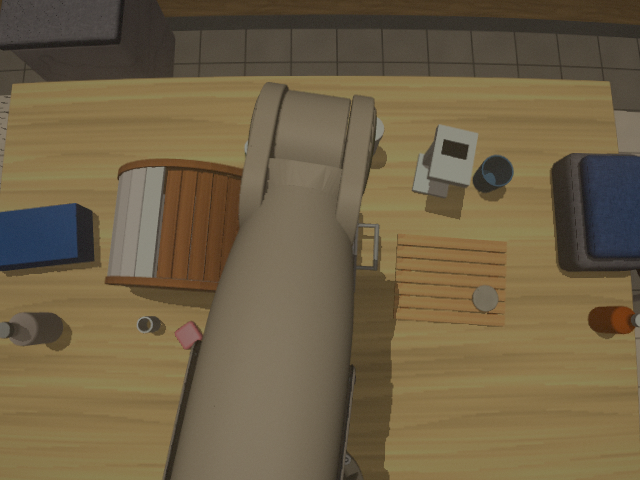

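{"api": "carry_out", "payload": {
  "moves": [-0.3,0.014,0,0.003,0,0,-0.5,-0.3,0.014,0,0.003,0,0,-0.5,-0.3,0.014,0,0.003,0,0,-0.5,-0.3,0.013,0,0.003,0,0,-0.5,-0.3,0.006,0,0,0,0,0]
}}

```text
clock: 20.7
tcp_pos: [0.5345, 0.0617, 0.2319]
orientation: [0.001, 0.73, 0.683, 0.002]
wrist_force: [-0.0, -0.6, -0.5]
finger_gap: 0.0298
```

Run:
```python
from chk import *
to(.535,.0655,.122,n=1,g=-.3,psi=86.4)
```

```text
t 20.7 tcp [0.5345 0.0617 0.2319] x [0.066 0.998 0.001] z [ 0.004  0.001 -1.   ] gap 0.029790130070651774 F [-0.  -0.6 -0.5]
-0.3 0.0037 -0.0001 0.1099 0.2 -0.1 -0.2
--
```

{"api": "carry_out", "payload": {
  "moves": [-0.3,0.002,0,0.03,0,0,0,-0.3,0,0,0.025,0,0,0,-0.3,0,0,0.02,0,0,0,-0.3,0,0,0,0,0,0,-0.3,0,0,0,0,0,0]
}}

```text
clock: 21.32
tcp_pos: [0.5362, 0.0658, 0.1566]
orientation: [0.002, 0.73, 0.684, 0.003]
wrist_force: [1.2, -0.4, 0.4]
finger_gap: 0.0298
```

Run:
```python
from chk import *
to(.535,.0655,.122,n=1,g=-.3,psi=86.4)
```

```text
t 21.325 tcp [0.5362 0.0658 0.1566] x [0.064 0.998 0.001] z [ 0.007  0.001 -1.   ] gap 0.029810503203418572 F [ 1.2 -0.4  0.4]
-0.3 -0.0004 -0.0014 0.0346 0.4 -0.1 -0.1
--
```

{"api": "carry_out", "payload": {
  "moves": [-0.3,0,0,0.014,0,0,0,-0.3,0,0,0.014,0,0,0,-0.3,0,0,0.005,0,0,0,-0.3,0,0,0,0,0,0,-0.3,0,0,0,0,0,0]
}}

```text
clock: 21.95
tcp_pos: [0.5375, 0.0657, 0.1229]
orientation: [0.003, 0.73, 0.684, 0.004]
wrist_force: [-0.5, 0.2, 0.6]
finger_gap: 0.0297
```

{"api": "carry_out", "payload": {
  "moves": [-1,0,0,0,0,0,0,-1,0,0,0,0,0,0,-1,0,0,0,0,0,0,-1,0,0,0,0,0,0,-1,0,0,0,0,0,0],
  "squeeze": 30
}}

```text
clock: 22.58
tcp_pos: [0.5377, 0.0653, 0.1234]
orientation: [0.003, 0.73, 0.684, 0.004]
wrist_force: [0.6, -0.9, -0.2]
finger_gap: 0.0086
```

```bash
cat > arc.py <<'E'
from chk import *
def arc(ax,az,r,a0,a1,step,dz=0):
    """vertical tool gripping a bar; angle a above cab -x about (ax,az); prints tool x,z shifts"""
    a=a0
    while (a1-a)*step>1e-6:
        b=a+step
        print(round(b,1),f"x {-r*(np.cos(np.radians(b))-np.cos(np.radians(a))):.4f} z {-r*(np.sin(np.radians(b))-np.sin(np.radians(a))):.4f}");a=b
def where(ax,az,r):
    p,R=pose();s=env.get_state();g=p-R.apply([0,0,.008]);c=CR.inv().apply(g-CO)
    print("t",s["clock"],"gap",s["finger_gap"],"F",np.round(s["wrist_force"],1),"cab",c.round(4),"r",np.hypot(c[0]-ax,c[2]-az).round(4),"ang",np.degrees(np.arctan2(c[2]-az,ax-c[0])).round(1),"zt",R.apply([0,0,1]).round(3),"xt",R.apply([1,0,0]).round(3))
E
python3 - <<'E'
from arc import *
where(0,.07,.195);arc(0,.07,.195,18,98,4)
E
```

```text
t 22.575 gap 0.008612667376296223 F [ 0.6 -0.9 -0.2] cab [-0.1839 -0.003   0.1314] r 0.1939 ang 18.4 zt [ 0.01 -0.   -1.  ] xt [0.065 0.998 0.   ]
22 x 0.0047 z -0.0128
26 x 0.0055 z -0.0124
30 x 0.0064 z -0.0120
34 x 0.0072 z -0.0115
38 x 0.0080 z -0.0110
42 x 0.0087 z -0.0104
46 x 0.0095 z -0.0098
50 x 0.0101 z -0.0091
54 x 0.0107 z -0.0084
58 x 0.0113 z -0.0076
62 x 0.0118 z -0.0068
66 x 0.0122 z -0.0060
70 x 0.0126 z -0.0051
74 x 0.0129 z -0.0042
78 x 0.0132 z -0.0033
82 x 0.0134 z -0.0024
86 x 0.0135 z -0.0014
90 x 0.0136 z -0.0005
94 x 0.0136 z 0.0005
98 x 0.0135 z 0.0014
```

{"api": "carry_out", "payload": {
  "moves": [-1,0.0047,0,-0.0128,0,0,0,-1,0.0055,0,-0.0124,0,0,0,-1,0.0064,0,-0.012,0,0,0,-1,0.0072,0,-0.0115,0,0,0,-1,0,0,0,0,0,0]
}}

```text
clock: 23.2
tcp_pos: [0.5396, 0.0935, 0.1756]
orientation: [0.002, 0.729, 0.684, 0.006]
wrist_force: [1.1, 2.6, -0.8]
finger_gap: 0.0089
```

Run:
```python
from arc import *
where(0,.07,.195)
```

```text
t 23.2 gap 0.008910529986480169 F [ 1.1  2.6 -0.8] cab [-0.1557 -0.0031  0.1836] r 0.1927 ang 36.1 zt [ 0.011  0.005 -1.   ] xt [0.063 0.998 0.005]
```

{"api": "carry_out", "payload": {
  "moves": [-1,0.008,0,-0.011,0,0,0,-1,0.0087,0,-0.0104,0,0,0,-1,0.0095,0,-0.0098,0,0,0,-1,0.01,0,-0.009,0,0,0,-1,0.0107,0,-0.0084,0,0,0]
}}

```text
clock: 23.82
tcp_pos: [0.543, 0.1449, 0.2243]
orientation: [-0.0, 0.729, 0.685, 0.007]
wrist_force: [6.7, 5.1, -14.5]
finger_gap: 0.0087
```

Run:
```python
from arc import *
where(0,.07,.195)
```

```text
t 23.825 gap 0.00866152404027254 F [  6.7   5.1 -14.5] cab [-0.1042 -0.0033  0.2323] r 0.1928 ang 57.3 zt [ 0.01  0.01 -1.  ] xt [0.063 0.998 0.01 ]
```

{"api": "carry_out", "payload": {
  "moves": [-1,0.0115,0,-0.006,0,0,0,-1,0.012,0,-0.006,0,0,0,-1,0.0124,0,-0.005,0,0,0,-1,0.0128,0,-0.004,0,0,0,-1,0.013,0,-0.003,0,0,0]
}}

```text
clock: 24.45
tcp_pos: [0.5474, 0.2078, 0.2511]
orientation: [0.002, 0.73, 0.684, 0.006]
wrist_force: [2.5, -2.5, -2.6]
finger_gap: 0.0089
```

Run:
```python
from arc import *
where(0,.07,.195)
```

```text
t 24.45 gap 0.008895877286299137 F [ 2.5 -2.5 -2.6] cab [-0.0411 -0.0037  0.2591] r 0.1935 ang 77.7 zt [ 0.011  0.005 -1.   ] xt [0.065 0.998 0.005]
```

{"api": "carry_out", "payload": {
  "moves": [-1,0.0134,0,-0.0022,0,0,0,-1,0.0134,0,-0.0014,0,0,0,-1,0.0134,0,-0.0005,0,0,0,-1,0.008,0,0,0,0,0,-1,0.006,0,0,0,0,0]
}}

```text
clock: 25.08
tcp_pos: [0.5513, 0.2655, 0.2558]
orientation: [0.003, 0.73, 0.684, 0.005]
wrist_force: [4.2, -2.7, -3.3]
finger_gap: 0.0089
```

Run:
```python
from arc import *
where(0,.07,.195)
```

```text
t 25.075 gap 0.008932480985057657 F [ 4.2 -2.7 -3.3] cab [ 0.0168 -0.0039  0.2638] r 0.1945 ang 94.9 zt [ 0.012  0.003 -1.   ] xt [0.065 0.998 0.003]
```

{"api": "carry_out", "payload": {
  "moves": [-1,0.007,0,0.0003,0,0,0,-1,0.007,0,0.0003,0,0,0,-1,0.007,0,0,0,0,0,-1,0,0,0,0,0,0,-1,0,0,0,0,0,0]
}}

```text
clock: 25.7
tcp_pos: [0.5513, 0.2652, 0.2559]
orientation: [0.018, 0.735, 0.678, -0.011]
wrist_force: [2.8, -0.3, -3.6]
finger_gap: 0.0085
```

Run:
```python
from arc import *
where(0,.07,.195)
```

```text
t 25.7 gap 0.00846279870718938 F [ 2.8 -0.3 -3.6] cab [ 0.0168 -0.004   0.2639] r 0.1946 ang 95.0 zt [ 0.007 -0.041 -0.999] xt [ 0.08   0.996 -0.04 ]
```

{"api": "carry_out", "payload": {
  "moves": [-0.3,0,0,0,0,0,0,-0.3,0,0,0,0,0,0,-0.3,0,0,0,0,0,0,-0.3,0,0,-0.03,0,0,0,-0.3,0,0,-0.04,0,0,0]
}}

```text
clock: 26.32
tcp_pos: [0.5474, 0.27, 0.3253]
orientation: [0.014, 0.734, 0.679, -0.013]
wrist_force: [0.1, 0.9, 0.5]
finger_gap: 0.03
```

Run:
```python
from chk import *
to(.522,-.1335,.25,n=8,g=-.3,psi=86.4)
```

```text
t 26.325 tcp [0.5474 0.27   0.3253] x [ 0.077  0.996 -0.039] z [ 0.    -0.039 -0.999] gap 0.0300217226148481 F [0.1 0.9 0.5]
-0.3 -0.0501 0.0007 0.0114 0.0 0.3 -0.1
-0.3 -0.0502 0.0006 0.0111 0.0 0.3 -0.1
-0.3 -0.0502 0.0005 0.0109 0.0 0.3 -0.1
-0.3 -0.0503 0.0004 0.0106 0.0 0.3 -0.1
-0.3 -0.0503 0.0003 0.0104 0.0 0.3 -0.1
-0.3 -0.0504 0.0003 0.0102 0.0 0.3 -0.1
-0.3 -0.0504 0.0002 0.0099 0.0 0.3 -0.1
-0.3 -0.0505 0.0001 0.0097 0.0 0.3 -0.1
--
```

{"api": "carry_out", "payload": {
  "moves": [-0.3,-0.05,0,0,0,0.4,0,-0.3,-0.05,0,0,0,0.4,0,-0.3,-0.05,0,0.01,0,0.4,0,-0.3,-0.05,0,0.01,0,0.4,0,-0.3,-0.05,0,0.01,0,0.4,0]
}}

```text
clock: 26.95
tcp_pos: [0.5313, 0.0199, 0.3063]
orientation: [0.005, 0.73, 0.683, 0.006]
wrist_force: [0.5, -0.8, 0.5]
finger_gap: 0.0299
```

{"api": "carry_out", "payload": {
  "moves": [-0.3,-0.05,0,0.01,0,0.2,0,-0.3,-0.05,0,0.02,0,0.2,0,-0.3,-0.04,0,0.02,0,0,0,-0.3,0,0,0,0,0,0,-0.3,0,0,0,0,0,0]
}}

```text
clock: 27.58
tcp_pos: [0.5219, -0.1256, 0.2555]
orientation: [0.004, 0.731, 0.682, 0.01]
wrist_force: [-0.5, 0.0, 0.3]
finger_gap: 0.0299
```

Run:
```python
from chk import *
look("5",{"top":(260,190,520,340),"scene":(150,200,375,290)})
to(.522,-.1335,.072,n=1,g=-.3,psi=86.4)
```

```text
pink (array([ 0.5622, -0.046 ,  0.0775]), np.float64(0.0011))
teal (array([ 0.4925, -0.0512,  0.0764]), np.float64(0.0011))
purple (array([ 0.5327, -0.0042,  0.0762]), np.float64(0.0019))
t 27.675 tcp [ 0.5221 -0.1251  0.2556] x [0.069 0.998 0.009] z [ 0.02   0.008 -1.   ] gap 0.02995342897218403 F [ 0.4 -0.6  0.1]
-0.3 -0.0101 -0.0031 0.1835 1.1 -0.5 -0.3
--
```

View pics/scene5.png

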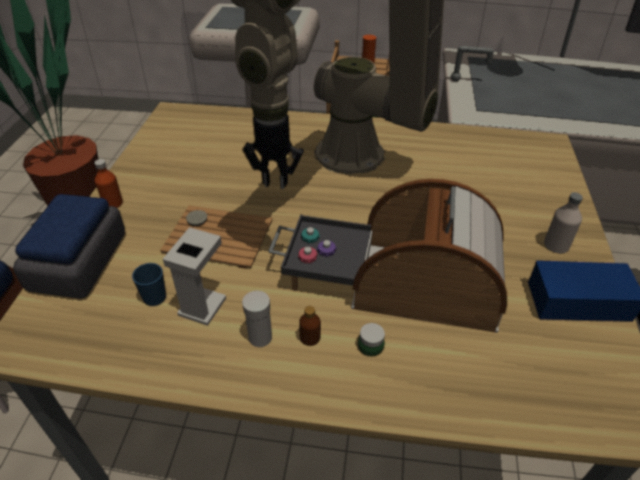

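{"api": "carry_out", "payload": {
  "moves": [-0.3,-0.006,-0.002,0.04,1.1,-0.5,0,-0.3,0,0,0.04,0,0,0,-0.3,0,0,0.035,0,0,0,-0.3,0,0,0.01,0,0,0,-0.3,0,0,0,0,0,0]
}}

```text
clock: 28.3
tcp_pos: [0.5252, -0.126, 0.1328]
orientation: [0.004, 0.728, 0.686, 0.003]
wrist_force: [0.4, 0.2, 0.5]
finger_gap: 0.0298
```

Run:
```python
from chk import *
to(.522,-.1335,.072,n=1,g=-.3,psi=86.4)
```

```text
t 28.3 tcp [ 0.5252 -0.126   0.1328] x [ 0.059  0.998 -0.002] z [ 0.009 -0.002 -1.   ] gap 0.02978466712415985 F [0.4 0.2 0.5]
-0.3 -0.0076 -0.0033 0.0608 0.5 0.1 0.2
--
```

{"api": "carry_out", "payload": {
  "moves": [-0.3,-0.007,-0.003,0.005,0.5,0,0,-0.3,0,0,0.02,0,0,0,-0.3,0,0,0.02,0,0,0,-0.3,0,0,0.01,0,0,0,-0.3,0,0,0.003,0,0,0]
}}

```text
clock: 28.92
tcp_pos: [0.5269, -0.1362, 0.0802]
orientation: [0.006, 0.727, 0.686, 0.001]
wrist_force: [0.1, -0.1, -0.0]
finger_gap: 0.0298
```

{"api": "carry_out", "payload": {
  "moves": [-1,0,0,0,0,0,0,-1,0,0,0,0,0,0,-1,0,0,0,0,0,0,-1,0,0,0,0,0,0,-1,0,0,0,0,0,0]
}}

```text
clock: 29.55
tcp_pos: [0.5273, -0.1347, 0.0815]
orientation: [0.006, 0.727, 0.686, 0.003]
wrist_force: [0.3, 1.0, -2.5]
finger_gap: 0.0084
```

Run:
```python
from arc import *
where(-.158,.067,.225);arc(-.158,.067,.2253,3,65,3)
```

```text
t 29.55 gap 0.008436663583006527 F [ 0.3  1.  -2.5] cab [-0.3841 -0.0052  0.0895] r 0.2272 ang 5.7 zt [ 0.012 -0.004 -1.   ] xt [ 0.058  0.998 -0.003]
6 x 0.0009 z -0.0118
9 x 0.0015 z -0.0117
12 x 0.0021 z -0.0116
15 x 0.0028 z -0.0115
18 x 0.0034 z -0.0113
21 x 0.0039 z -0.0111
24 x 0.0045 z -0.0109
27 x 0.0051 z -0.0106
30 x 0.0056 z -0.0104
33 x 0.0062 z -0.0101
36 x 0.0067 z -0.0097
39 x 0.0072 z -0.0094
42 x 0.0077 z -0.0090
45 x 0.0081 z -0.0086
48 x 0.0086 z -0.0081
51 x 0.0090 z -0.0077
54 x 0.0094 z -0.0072
57 x 0.0097 z -0.0067
60 x 0.0101 z -0.0062
63 x 0.0104 z -0.0056
66 x 0.0106 z -0.0051
```

{"api": "carry_out", "payload": {
  "moves": [-1,0.001,0,-0.0118,0,0,0,-1,0.0015,0,-0.0117,0,0,0,-1,0.002,0,-0.0116,0,0,0,-1,0.003,0,-0.0115,0,0,0,-1,0.0034,0,-0.0113,0,0,0],
  "squeeze": 50
}}

```text
clock: 30.18
tcp_pos: [0.5281, -0.1227, 0.1435]
orientation: [0.006, 0.727, 0.686, 0.004]
wrist_force: [2.2, 2.2, -4.0]
finger_gap: 0.0079
```

{"api": "carry_out", "payload": {
  "moves": [-1,0.004,0,-0.011,0,0,0,-1,0.0045,0,-0.0109,0,0,0,-1,0.005,0,-0.0106,0,0,0,-1,0.0056,0,-0.0104,0,0,0,-1,0.006,0,-0.01,0,0,0]
}}

```text
clock: 30.8
tcp_pos: [0.5299, -0.0948, 0.2001]
orientation: [0.006, 0.727, 0.687, 0.006]
wrist_force: [4.7, 4.1, -5.9]
finger_gap: 0.0076
```

Run:
```python
from arc import *
where(-.158,.067,.225)
```

```text
t 30.8 gap 0.007598401614534424 F [ 4.7  4.1 -5.9] cab [-0.3441 -0.0052  0.2081] r 0.2336 ang 37.2 zt [ 0.017 -0.001 -1.   ] xt [ 0.057  0.998 -0.   ]
```

{"api": "carry_out", "payload": {
  "moves": [-1,0.007,0,-0.0097,0,0,0,-1,0.0073,0,-0.0094,0,0,0,-1,0.0077,0,-0.009,0,0,0,-1,0.0082,0,-0.0086,0,0,0,-1,0.0086,0,-0.008,0,0,0]
}}

```text
clock: 31.42
tcp_pos: [0.5327, -0.0527, 0.247]
orientation: [0.006, 0.727, 0.687, 0.007]
wrist_force: [5.2, 2.8, -7.7]
finger_gap: 0.0075
```

{"api": "carry_out", "payload": {
  "moves": [-1,0.009,0,-0.0075,0,0,0,-1,0.0094,0,-0.007,0,0,0,-1,0.0097,0,-0.0065,0,0,0,-1,0.005,0,-0.003,0,0,0,-1,0,0,0,0,0,0]
}}

```text
clock: 32.05
tcp_pos: [0.5352, -0.0169, 0.2718]
orientation: [0.006, 0.726, 0.687, 0.007]
wrist_force: [3.2, 0.7, -5.6]
finger_gap: 0.0076
```

Run:
```python
from arc import *
where(-.158,.067,.225)
look("6",{"top":(100,150,520,340),"scene":(150,100,500,340)})
```

```text
t 32.05 gap 0.007612989413977728 F [ 3.2  0.7 -5.6] cab [-0.2661 -0.0056  0.2798] r 0.2387 ang 63.1 zt [ 0.019  0.001 -1.   ] xt [0.055 0.999 0.002]
```

View pics/scene6.png

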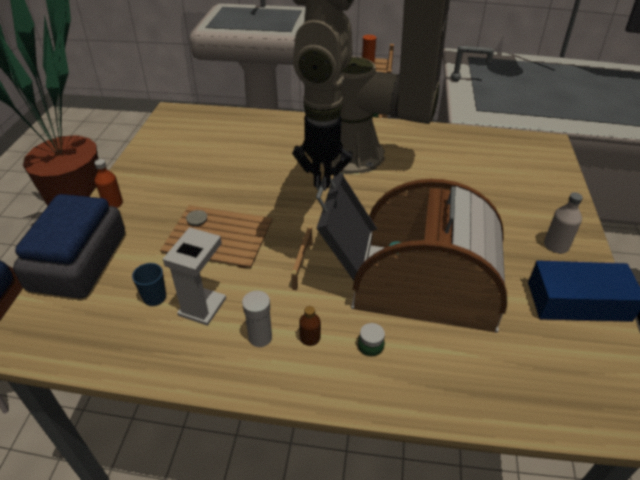

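{"api": "carry_out", "payload": {
  "moves": [-1,0,0,0,0,0,0,-1,-0.005,0,0.003,0,0,0,-1,-0.0097,0,0.0065,0,0,0,-1,-0.0094,0,0.007,0,0,0,-1,-0.009,0,0.0075,0,0,0]
}}

```text
clock: 32.78
tcp_pos: [0.5328, -0.053, 0.2476]
orientation: [0.007, 0.727, 0.687, 0.007]
wrist_force: [0.5, 0.2, -1.0]
finger_gap: 0.0078
```

{"api": "carry_out", "payload": {
  "moves": [-1,-0.0086,0,0.008,0,0,0,-1,-0.0082,0,0.0086,0,0,0,-1,-0.0077,0,0.009,0,0,0,-1,-0.0073,0,0.0094,0,0,0,-1,-0.007,0,0.0097,0,0,0]
}}

```text
clock: 33.4
tcp_pos: [0.53, -0.0955, 0.1999]
orientation: [0.006, 0.727, 0.686, 0.006]
wrist_force: [-0.7, 0.9, -0.5]
finger_gap: 0.0073
```

Run:
```python
from arc import *
where(-.158,.067,.225)
```

```text
t 33.4 gap 0.007303600648130657 F [-0.7  0.9 -0.5] cab [-0.3449 -0.0053  0.2079] r 0.2341 ang 37.0 zt [ 0.017 -0.001 -1.   ] xt [0.058 0.998 0.   ]
```

{"api": "carry_out", "payload": {
  "moves": [-1,-0.006,0,0.01,0,0,0,-1,-0.0056,0,0.0104,0,0,0,-1,-0.005,0,0.0106,0,0,0,-1,-0.0045,0,0.011,0,0,0,-1,-0.004,0,0.011,0,0,0]
}}

```text
clock: 34.02
tcp_pos: [0.5281, -0.1233, 0.1427]
orientation: [0.006, 0.728, 0.686, 0.004]
wrist_force: [-2.5, -1.4, -0.2]
finger_gap: 0.0072
```

{"api": "carry_out", "payload": {
  "moves": [-1,-0.0034,0,0.0113,0,0,0,-1,-0.003,0,0.0115,0,0,0,-1,-0.002,0,0.0116,0,0,0,-1,-0.0015,0,0.0117,0,0,0,-1,-0.001,0,0.009,0,0,0]
}}

```text
clock: 34.65
tcp_pos: [0.5273, -0.1345, 0.0828]
orientation: [0.005, 0.728, 0.686, 0.004]
wrist_force: [-3.2, -6.6, -0.7]
finger_gap: 0.0076
```

Run:
```python
from arc import *
where(-.158,.067,.225)
```

```text
t 34.65 gap 0.007589441576716678 F [-3.2 -6.6 -0.7] cab [-0.384  -0.0051  0.0908] r 0.2272 ang 6.0 zt [ 0.013 -0.001 -1.   ] xt [ 0.059  0.998 -0.001]
```

{"api": "carry_out", "payload": {
  "moves": [-0.3,0,0,0,0,0,0,-0.3,0,0,0,0,0,0,-0.3,0,0,0,0,0,0,-0.3,0,0,-0.04,0,0,0,-0.3,0,0,-0.06,0,0,0]
}}

```text
clock: 35.28
tcp_pos: [0.5255, -0.1327, 0.181]
orientation: [0.002, 0.727, 0.687, 0.004]
wrist_force: [1.5, -0.1, 0.5]
finger_gap: 0.0297
```

{"api": "carry_out", "payload": {
  "moves": [-0.3,-0.03,0,-0.06,0,0,0,-0.3,-0.05,0,-0.06,0,0,0,-0.3,-0.05,0,0,0,0,0,-0.3,-0.03,0,0,0,0,0,-0.3,0,0,0,0,0,0]
}}

```text
clock: 35.9
tcp_pos: [0.5199, -0.2852, 0.2967]
orientation: [0.011, 0.725, 0.688, 0.007]
wrist_force: [1.3, 0.1, 0.2]
finger_gap: 0.0299
```

Run:
```python
from chk import *
i=look("7",{"top":(100,150,520,340),"scene":(150,100,500,340)})
g=lambda im,x,y,w,h,f:cv2.convertScaleAbs(cv2.resize(im[y:y+h,x:x+w],None,fx=f,fy=f,interpolation=2),alpha=1.6)[:,:,::-1]
cv2.imwrite("pics/c7.png",np.vstack([g(i["top"],100,140,260,170,1.7),g(i["scene"],250,150,260,170,1.7)]))
to(.5513,.2655,.32,n=9,g=-.3,psi=86.4)
```

```text
t 36.0 tcp [ 0.5198 -0.283   0.2964] x [ 0.05   0.999 -0.004] z [ 0.024 -0.005 -1.   ] gap 0.029868035148926615 F [-0.3  0.3 -0.5]
-0.3 0.0610 0.0005 -0.0028 0.2 0.0 0.1
-0.3 0.0610 0.0004 -0.0028 0.2 0.0 0.1
-0.3 0.0610 0.0003 -0.0028 0.2 0.0 0.1
-0.3 0.0610 0.0002 -0.0028 0.2 0.0 0.1
-0.3 0.0610 0.0001 -0.0027 0.2 0.0 0.1
-0.3 0.0610 0.0000 -0.0027 0.2 0.0 0.1
-0.3 0.0610 -0.0000 -0.0027 0.2 0.0 0.1
-0.3 0.0610 -0.0001 -0.0027 0.2 0.0 0.1
-0.3 0.0610 -0.0002 -0.0027 0.2 0.0 0.1
--
```

View pics/c7.png

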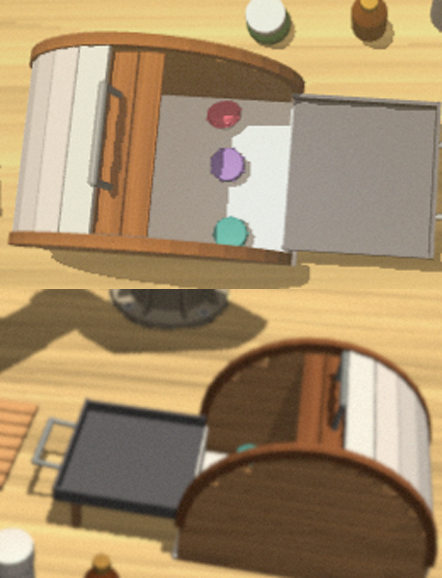

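{"api": "carry_out", "payload": {
  "moves": [-0.3,0.06,0,-0.01,0.2,0,0,-0.3,0.06,0,-0.005,0.2,0,0,-0.3,0.06,0,-0.005,0.2,0,0,-0.3,0.06,0,-0.005,0.2,0,0,-0.3,0.06,0,-0.005,0.2,0,0]
}}

```text
clock: 36.62
tcp_pos: [0.5326, 0.0259, 0.3247]
orientation: [0.002, 0.725, 0.689, 0.001]
wrist_force: [1.9, 0.8, -0.5]
finger_gap: 0.0298
```

{"api": "carry_out", "payload": {
  "moves": [-0.3,0.06,0,-0.003,0.2,0,0,-0.3,0.06,0,0,0.2,0,0,-0.3,0.06,0,0,0,0,0,-0.3,0.05,0,0,0,0,0,-0.3,0,0,0,0,0,0]
}}

```text
clock: 37.25
tcp_pos: [0.5365, 0.2713, 0.3283]
orientation: [-0.001, 0.719, 0.695, -0.0]
wrist_force: [-0.4, -0.7, 0.3]
finger_gap: 0.0297
```

Run:
```python
from chk import *
to(.5513,.2655,.256,n=1,g=-.3,psi=86.4)
```

```text
t 37.25 tcp [0.5365 0.2713 0.3283] x [0.035 0.999 0.001] z [-0.003  0.001 -1.   ] gap 0.02968014727001919 F [-0.4 -0.7  0.3]
-0.3 -0.0054 0.0151 0.0722 -0.2 -0.1 1.6
--
```

{"api": "carry_out", "payload": {
  "moves": [-0.3,-0.005,0.014,0.005,0,0,1.5,-0.3,0,0,0.025,0,0,0,-0.3,0,0,0.015,0,0,0,-0.3,0,0,0,0,0,0,-0.3,0,0,0,0,0,0]
}}

```text
clock: 37.88
tcp_pos: [0.5517, 0.2618, 0.2819]
orientation: [-0.001, 0.731, 0.683, -0.001]
wrist_force: [-0.3, -0.2, -0.6]
finger_gap: 0.03
```

Run:
```python
from chk import *
to(.5513,.2655,.256,n=1,g=-.3,psi=86.4)
```

```text
t 37.875 tcp [0.5517 0.2618 0.2819] x [ 0.068  0.998 -0.   ] z [-0.002  0.    -1.   ] gap 0.030043759277944344 F [-0.3 -0.2 -0.6]
-0.3 0.0036 -0.0006 0.0259 -0.1 0.0 -0.3
--
```

{"api": "carry_out", "payload": {
  "moves": [-0.3,0.003,0,0.008,0,0,0,-0.3,0,0,0.012,0,0,0,-0.3,0,0,0.005,0,0,0,-0.3,0,0,0,0,0,0,-0.3,0,0,0,0,0,0]
}}

```text
clock: 38.5
tcp_pos: [0.5526, 0.2646, 0.2563]
orientation: [-0.0, 0.731, 0.682, -0.0]
wrist_force: [0.8, 0.3, 0.1]
finger_gap: 0.0299
```

{"api": "carry_out", "payload": {
  "moves": [-1,0,0,0,0,0,0,-1,0,0,0,0,0,0,-1,0,0,0,0,0,0,-1,0,0,0,0,0,0,-1,0,0,0,0,0,0],
  "squeeze": 30
}}

```text
clock: 39.12
tcp_pos: [0.5527, 0.2648, 0.2567]
orientation: [-0.0, 0.731, 0.682, 0.0]
wrist_force: [-0.4, -0.1, -0.8]
finger_gap: 0.0091
```

Run:
```python
from arc import *
where(0,.07,.195); arc(0,.07,.194,95,15,-4)
```

```text
t 39.125 gap 0.009137770140143237 F [-0.4 -0.1 -0.8] cab [ 0.0162 -0.0055  0.2647] r 0.1954 ang 94.7 zt [-0.     0.001 -1.   ] xt [0.069 0.998 0.001]
91 x -0.0135 z -0.0007
87 x -0.0135 z 0.0002
83 x -0.0135 z 0.0012
79 x -0.0134 z 0.0021
75 x -0.0132 z 0.0030
71 x -0.0129 z 0.0040
67 x -0.0126 z 0.0049
63 x -0.0123 z 0.0057
59 x -0.0118 z 0.0066
55 x -0.0114 z 0.0074
51 x -0.0108 z 0.0081
47 x -0.0102 z 0.0089
43 x -0.0096 z 0.0096
39 x -0.0089 z 0.0102
35 x -0.0081 z 0.0108
31 x -0.0074 z 0.0114
27 x -0.0066 z 0.0118
23 x -0.0057 z 0.0123
19 x -0.0049 z 0.0126
15 x -0.0040 z 0.0129
```

{"api": "carry_out", "payload": {
  "moves": [-1,-0.0135,0,-0.0007,0,0,0,-1,-0.0135,0,0.0002,0,0,0,-1,-0.0135,0,0.0012,0,0,0,-1,-0.0134,0,0.002,0,0,0,-1,-0.0132,0,0.003,0,0,0]
}}

```text
clock: 39.75
tcp_pos: [0.548, 0.1963, 0.252]
orientation: [-0.002, 0.73, 0.683, 0.003]
wrist_force: [0.6, 4.8, 0.7]
finger_gap: 0.0088
```

Run:
```python
from arc import *
where(0,.07,.195)
```

```text
t 39.75 gap 0.008829640518771146 F [0.6 4.8 0.7] cab [-0.0525 -0.0051  0.26  ] r 0.1971 ang 74.6 zt [ 0.002  0.007 -1.   ] xt [0.067 0.998 0.007]
```

{"api": "carry_out", "payload": {
  "moves": [-1,-0.0129,0,0.0045,0,0,0,-1,-0.0126,0,0.0054,0,0,0,-1,-0.0123,0,0.006,0,0,0,-1,-0.0118,0,0.0068,0,0,0,-1,-0.0112,0,0.0075,0,0,0]
}}

```text
clock: 40.38
tcp_pos: [0.5436, 0.1306, 0.2194]
orientation: [-0.001, 0.731, 0.683, 0.003]
wrist_force: [0.9, 3.5, 1.0]
finger_gap: 0.0087
```

Run:
```python
from arc import *
where(0,.07,.195)
```

```text
t 40.375 gap 0.00870799194327458 F [0.9 3.5 1. ] cab [-0.1184 -0.0049  0.2274] r 0.197 ang 53.1 zt [ 0.003  0.006 -1.   ] xt [0.068 0.998 0.006]
```

{"api": "carry_out", "payload": {
  "moves": [-1,-0.0105,0,0.0088,0,0,0,-1,-0.0099,0,0.0094,0,0,0,-1,-0.0092,0,0.0101,0,0,0,-1,-0.0085,0,0.0107,0,0,0,-1,-0.0077,0,0.0112,0,0,0]
}}

```text
clock: 41.0
tcp_pos: [0.5404, 0.0816, 0.1648]
orientation: [-0.001, 0.731, 0.682, 0.003]
wrist_force: [0.4, 3.7, 0.2]
finger_gap: 0.0087
```

Run:
```python
from arc import *
where(0,.07,.195)
```

```text
t 41.0 gap 0.008745471274346803 F [0.4 3.7 0.2] cab [-0.1675 -0.0047  0.1728] r 0.1965 ang 31.6 zt [ 0.002  0.006 -1.   ] xt [0.069 0.998 0.006]
```

{"api": "carry_out", "payload": {
  "moves": [-1,-0.007,0,0.0117,0,0,0,-1,-0.006,0,0.012,0,0,0,-1,-0.005,0,0.0123,0,0,0,-1,-0.003,0,0.01,0,0,0,-1,0,0,0.006,0,0,0]
}}

```text
clock: 41.62
tcp_pos: [0.5416, 0.0625, 0.1184]
orientation: [-0.0, 0.73, 0.683, 0.009]
wrist_force: [-12.0, -0.3, 36.8]
finger_gap: 0.009
```

Run:
```python
from arc import *
where(0,.07,.195)
```

```text
t 41.625 gap 0.008957895249694973 F [-12.   -0.3  36.8] cab [-0.1865 -0.007   0.1264] r 0.1949 ang 16.8 zt [ 0.013  0.012 -1.   ] xt [0.066 0.998 0.013]
```

{"api": "carry_out", "payload": {
  "moves": [-0.3,0,0,0,0,0,0,-0.3,0,0,0,0,0,0,-0.3,0,0,0,0,0,0,-0.3,0,0,-0.05,0,0,0,-0.3,0,0,-0.06,0,0,0]
}}

```text
clock: 42.25
tcp_pos: [0.5358, 0.0592, 0.2231]
orientation: [-0.004, 0.731, 0.683, 0.002]
wrist_force: [1.0, 0.2, 0.2]
finger_gap: 0.0296
```

{"api": "carry_out", "payload": {
  "moves": [-0.3,0,0,-0.06,0,0,0,-0.3,-0.05,0,-0.02,0,0,2,-0.3,-0.06,0,0,0,0,2,-0.3,-0.06,0,0,0,0,2,-0.3,-0.06,0,0,0,0,2]
}}

```text
clock: 42.88
tcp_pos: [0.5104, -0.1734, 0.306]
orientation: [-0.001, 0.775, 0.632, 0.002]
wrist_force: [1.2, -0.2, -0.4]
finger_gap: 0.0297
```

Run:
```python
from chk import *
to(.567,-.247,.32,n=3,g=-1,psi=77)
p,R=pose()
```

```text
t 42.875 tcp [ 0.5104 -0.1734  0.306 ] x [0.201 0.98  0.005] z [ 0.003  0.004 -1.   ] gap 0.029748893588514184 F [ 1.2 -0.2 -0.4]
-1 -0.0202 0.0234 -0.0047 0.0 -0.1 0.5
-1 -0.0200 0.0236 -0.0047 0.0 -0.1 0.5
-1 -0.0198 0.0238 -0.0047 0.0 -0.1 0.5
--
```

{"api": "carry_out", "payload": {
  "moves": [-1,-0.02,0.023,-0.004,0,0,0,-1,-0.02,0.023,-0.004,0,0,0,-1,-0.015,0.023,-0.004,0,0,0,-1,0,0,0,-10,0,0,-1,0,0,0,-10,0,0]
}}

```text
clock: 43.5
tcp_pos: [0.5725, -0.2556, 0.3027]
orientation: [0.128, 0.768, 0.619, 0.109]
wrist_force: [0.3, -0.6, 0.1]
finger_gap: -0.0001
```

{"api": "carry_out", "payload": {
  "moves": [-1,0,0,0,-10,0,0,-1,0,0,0,-10,0,0,-1,0,0,0,-10,0,0,-1,0,0,0,-10,0,0,-1,0,0,0,-10,0,0]
}}

```text
clock: 44.12
tcp_pos: [0.5736, -0.2597, 0.2967]
orientation: [0.416, 0.66, 0.525, 0.339]
wrist_force: [0.8, -0.7, 0.2]
finger_gap: 0.0002
```

```bash
cat > hz.py <<'E'
from chk import *
def hor(phi,el=0):
    a,e=np.radians(phi),np.radians(el);z=np.array([np.cos(a)*np.cos(e),np.sin(a)*np.cos(e),np.sin(e)]);x=np.array([-np.sin(a),np.cos(a),0]);return Ro.from_matrix(np.c_[x,np.cross(z,x),z])
def go(P,phi=-13.3,el=0,n=1):
    p,R=pose();s=env.get_state();print("t",s["clock"],p.round(4),"z",R.apply([0,0,1]).round(3),"x",R.apply([1,0,0]).round(3),"gap",s["finger_gap"],"F",np.round(s["wrist_force"],1),"q",np.round(s["joint_pos"],2))
    plan(p,R,[(P,hor(phi,el),n)],-1)
E
python3 - <<'E'
from hz import *
go((.567,-.247,.30),n=3)
E
```

```text
t 44.125 [ 0.5736 -0.2597  0.2967] z [ 0.885 -0.193 -0.423] x [0.218 0.976 0.01 ] gap 0.0002078052855124849 F [ 0.8 -0.7  0.2] q [-0.78 -0.15 -0.96 -0.3   0.51 -0.25]
-1 0.0037 -0.0003 -0.0032 -8.4 -0.3 -0.1
-1 0.0037 0.0001 -0.0032 -8.4 -0.3 -0.1
-1 0.0036 0.0006 -0.0032 -8.4 -0.3 -0.1
--
```

{"api": "carry_out", "payload": {
  "moves": [-1,0.01,0.03,0.014,0,0,0,-1,0,0.03,0.014,-3,0,0,-1,0,0.03,0.014,-3,0,0,-1,0,0.03,0.012,-3,0,0,-1,0,0,0,0,0,0]
}}

```text
clock: 44.75
tcp_pos: [0.6635, -0.269, 0.3651]
orientation: [0.458, 0.635, 0.496, 0.376]
wrist_force: [0.1, -0.5, -0.7]
finger_gap: -0.0001
```

Run:
```python
from hz import *
go((.59,-.252,.11),n=3,el=-10)
```

```text
t 44.75 [ 0.6635 -0.269   0.3651] z [ 0.932 -0.208 -0.298] x [0.225 0.974 0.024] gap -5.9126959376930135e-05 F [ 0.1 -0.5 -0.7] q [-0.67 -0.04 -0.84 -0.46  0.43 -0.12]
-1 -0.0020 -0.0886 0.0013 -2.4 -0.2 -0.4
-1 -0.0014 -0.0886 -0.0025 -2.4 -0.2 -0.4
-1 -0.0007 -0.0884 -0.0062 -2.4 -0.2 -0.4
--
```

Run:
```python
from hz import *
p,R=pose();plan(p,R,[((.578,-.249,.30),R,3),((.578,-.249,.11),hor(-13.3,-10),6)],-1)
```

```text
-1 -0.0004 -0.0294 -0.0215 0.0 0.0 0.0
-1 -0.0004 -0.0294 -0.0215 0.0 0.0 0.0
-1 -0.0004 -0.0294 -0.0215 0.0 0.0 0.0
--
-1 -0.0008 -0.0302 0.0094 -1.2 -0.1 -0.2
-1 -0.0006 -0.0304 0.0088 -1.2 -0.1 -0.2
-1 -0.0005 -0.0306 0.0081 -1.2 -0.1 -0.2
-1 -0.0004 -0.0308 0.0075 -1.2 -0.1 -0.2
-1 -0.0002 -0.0309 0.0068 -1.2 -0.1 -0.2
-1 -0.0001 -0.0311 0.0062 -1.2 -0.1 -0.2
--
```

{"api": "carry_out", "payload": {
  "moves": [-1,0,-0.025,-0.025,0,0,0,-1,0,-0.029,-0.023,0,0,0,-1,0,-0.029,-0.022,0,0,0,-1,0,0,0,0,0,0,-1,0,0,0,0,0,0]
}}

```text
clock: 45.38
tcp_pos: [0.5813, -0.255, 0.3143]
orientation: [0.447, 0.641, 0.501, 0.371]
wrist_force: [-0.3, -0.9, -0.3]
finger_gap: -0.0003
```

Run:
```python
from hz import *
go((.578,-.249,.20),n=4,el=-14)
```

```text
t 45.375 [ 0.5813 -0.255   0.3143] z [ 0.924 -0.201 -0.325] x [0.222 0.975 0.028] gap -0.00026198453812906463 F [-0.3 -0.9 -0.3] q [-0.78 -0.13 -1.03 -0.51  0.53 -0.17]
-1 0.0005 -0.0274 0.0082 -1.3 -0.2 -0.4
-1 0.0007 -0.0276 0.0076 -1.3 -0.2 -0.4
-1 0.0009 -0.0277 0.0070 -1.3 -0.2 -0.4
-1 0.0011 -0.0279 0.0064 -1.3 -0.2 -0.4
--
```

```bash
cat > kin.py <<'E'
from hz import *
from scipy.optimize import least_squares
def fk(k,q):
    L1,L2,c,h,a,T,d1,d2=k;th=q[1]-q[2]+q[3]
    f=np.array([np.cos(th),0,-np.sin(th)]);u=np.array([np.sin(th),0,np.cos(th)]);l=np.array([0,1,0])
    z=f*np.cos(q[4])+l*np.sin(q[4]); n=l*np.cos(q[4])-f*np.sin(q[4])
    p=np.array([c+L1*np.sin(q[1])+L2*np.cos(q[1]-q[2]),d1,h+L1*np.cos(q[1])-L2*np.sin(q[1]-q[2])])+a*f+d2*n+T*z
    r=Ro.from_euler("z",q[0]);return r.apply(p),r.apply(z)
s=env.get_state();p,R=pose()
D=[([-1.273,.313,.046,1.304,0],(.244,-.521,.242),(0,0,-1)),([-.16,.22,-.06,1.28,0],(.5296,-.0044,.2495),(.006,0,-1)),
([-.78,-.15,-.96,-.3,.51],(.5736,-.2597,.2967),(.885,-.193,-.423)),([-.67,-.04,-.84,-.46,.43],(.6635,-.269,.3651),(.932,-.208,-.298)),(list(s["joint_pos"][:5]),p,R.apply([0,0,1]))]
best=None
for sg in(1,-1):
    F=lambda k:np.concatenate([fk(k,[*q[:4],sg*q[4]])[0]-np.array(x) for q,x,_ in D])
    f=least_squares(F,[.5,.4,0,.3,0,.2,.04,.04])
    if best is None or f.cost<best[0]: best=(f.cost,f.x,sg)
K,sg=best[1],best[2]
if __name__=="__main__":
    print(best[0],K.round(3),sg);print([(fk(K,[*q[:4],sg*q[4]])[1]-np.array(z)).round(3).tolist() for q,_,z in D])
    lo=np.array([-2.76,-.86,-1.03,-2.2,-1.47]);hi=np.array([2.76,1.69,1.26,2.34,1.5])
    def ik(P,phi,el):
        z=hor(phi,el).as_matrix()[:,2]
        g=lambda q:np.concatenate([(fk(K,[*q[:4],sg*q[4]])[0]-P)*5,fk(K,[*q[:4],sg*q[4]])[1]-z])
        return least_squares(g,np.clip(s["joint_pos"][:5],lo+.01,hi-.01),bounds=(lo,hi))
    d=np.array([np.cos(np.radians(-13.3)),np.sin(np.radians(-13.3)),0]);S=np.array([.664,-.2695,0])
    for phi in(-13,0,12,-25,-40):
        for el in(-25,-15,-5):
            for back,z in((.0,.115),(.08,.115),(.08,.22)):
                dd=np.array([np.cos(np.radians(phi)),np.sin(np.radians(phi)),0])
                r=ik(S-back*dd+[0,0,z],phi,el);print(phi,el,back,z,"err",round(np.sqrt(2*r.cost),3),r.x.round(2))
E
python3 kin.py
```

```text
1.909349993750046e-05 [ 0.506  0.451 -0.023  0.331  0.173  0.278  0.117 -0.036] 1
[[-0.0, 0.0, 0.0], [0.005, -0.002, 0.0], [-0.0, 0.004, -0.003], [-0.001, 0.003, -0.005], [0.0, -0.0, 0.0]]
-13 -25 0.0 0.115 err 0.0 [-0.65  0.54 -0.9  -0.97  0.38]
-13 -25 0.08 0.115 err 0.067 [-0.73  0.42 -1.03 -0.9   0.46]
-13 -25 0.08 0.22 err 0.008 [-0.74  0.09 -1.03 -0.62  0.46]
-13 -15 0.0 0.115 err 0.0 [-0.66  0.79 -0.94 -1.44  0.42]
-13 -15 0.08 0.115 err 0.149 [-0.75  1.09 -1.03 -1.94  0.52]
-13 -15 0.08 0.22 err 0.154 [-0.77  0.15 -1.03 -0.72  0.54]
-13 -5 0.0 0.115 err 0.0 [-0.67  1.07 -0.89 -1.86  0.44]
-13 -5 0.08 0.115 err 0.012 [-0.77  1.22 -1.03 -2.16  0.54]
-13 -5 0.08 0.22 err 0.292 [-0.81  0.27 -1.03 -0.92  0.66]
0 -25 0.0 0.115 err 0.0 [-0.76  0.49 -0.85 -0.77  0.67]
0 -25 0.08 0.115 err 0.0 [-0.9   0.41 -0.98 -0.75  0.79]
0 -25 0.08 0.22 err 0.0 [-0.9   0.07 -0.92 -0.36  0.79]
0 -15 0.0 0.115 err 0.0 [-0.79  0.73 -0.91 -1.28  0.75]
0 -15 0.08 0.115 err 0.035 [-0.94  0.68 -1.03 -1.25  0.91]
0 -15 0.08 0.22 err 0.031 [-0.94  0.25 -1.03 -0.81  0.9 ]
0 -5 0.0 0.115 err 0.0 [-0.8   1.03
[... 1000 characters left out ...]
]
-25 -5 0.0 0.115 err 0.0 [-0.54  1.07 -0.87 -1.85  0.1 ]
-25 -5 0.08 0.115 err 0.0 [-0.56  1.2  -1.02 -2.14  0.12]
-25 -5 0.08 0.22 err 0.172 [-0.51  1.04 -1.03 -2.12  0.02]
-40 -25 0.0 0.115 err 0.0 [-0.39  0.6  -0.82 -0.96 -0.27]
-40 -25 0.08 0.115 err 0.0 [-0.34  0.58 -0.98 -1.09 -0.33]
-40 -25 0.08 0.22 err 0.0 [-0.34  0.22 -0.96 -0.71 -0.33]
-40 -15 0.0 0.115 err 0.0 [-0.38  0.81 -0.85 -1.38 -0.3 ]
-40 -15 0.08 0.115 err 0.0 [-0.32  0.85 -0.99 -1.56 -0.36]
-40 -15 0.08 0.22 err 0.003 [-0.32  0.45 -1.03 -1.2  -0.37]
-40 -5 0.0 0.115 err 0.0 [-0.38  1.04 -0.8  -1.75 -0.32]
-40 -5 0.08 0.115 err 0.0 [-0.32  1.11 -0.93 -1.95 -0.38]
-40 -5 0.08 0.22 err 0.01 [-0.31  0.76 -1.03 -1.7  -0.39]
```

Run:
```python
from hz import *
p,R=pose();A=(.572,-.29,.30);plan(p,R,[(A,hor(12,-15),4),((.572,-.29,.10),hor(12,-15),5)],-1)
```

```text
-1 -0.0091 -0.0033 0.0008 -0.9 5.8 -2.2
-1 -0.0090 -0.0036 -0.0002 -0.9 5.8 -2.2
-1 -0.0088 -0.0039 -0.0012 -0.9 5.8 -2.2
-1 -0.0085 -0.0042 -0.0021 -0.9 5.8 -2.2
--
-1 -0.0000 -0.0386 0.0104 0.0 0.0 0.0
-1 -0.0000 -0.0386 0.0104 0.0 0.0 0.0
-1 -0.0000 -0.0386 0.0104 0.0 0.0 0.0
-1 -0.0000 -0.0386 0.0104 0.0 0.0 0.0
-1 -0.0000 -0.0386 0.0104 0.0 0.0 0.0
--
```

{"api": "carry_out", "payload": {
  "moves": [-1,-0.009,-0.003,0.001,-0.5,5.8,-2.2,-1,-0.009,-0.003,0,-0.5,5.8,-2.2,-1,-0.009,-0.004,-0.001,-1,5.8,-2.2,-1,-0.0085,-0.004,-0.002,-1,5.8,-2.2,-1,0,0,0,0,0,0]
}}

```text
clock: 46.0
tcp_pos: [0.5723, -0.2864, 0.2958]
orientation: [0.374, 0.499, 0.621, 0.475]
wrist_force: [-0.3, 0.5, -0.3]
finger_gap: 0.0001
```

Run:
```python
from hz import *
go((.572,-.29,.22),12,-15,3)
```

```text
t 46.0 [ 0.5723 -0.2864  0.2958] z [ 0.939  0.217 -0.268] x [-0.222  0.975  0.01 ] gap 0.00014362906472443563 F [-0.3  0.5 -0.3] q [-1.03  0.09 -0.79 -0.14  1.16 -0.69]
-1 -0.0014 -0.0244 0.0064 -0.2 -0.3 -0.1
-1 -0.0013 -0.0244 0.0064 -0.2 -0.3 -0.1
-1 -0.0012 -0.0245 0.0063 -0.2 -0.3 -0.1
--
```

{"api": "carry_out", "payload": {
  "moves": [-1,-0.001,-0.025,0.006,0,0,0,-1,-0.001,-0.025,0.006,0,0,0,-1,-0.001,-0.025,0.006,0,0,0,-1,0,-0.025,0.006,0,0,0,-1,0,0,0,0,0,0]
}}

```text
clock: 46.62
tcp_pos: [0.5693, -0.2833, 0.1892]
orientation: [0.373, 0.501, 0.62, 0.474]
wrist_force: [-0.1, -0.2, 0.3]
finger_gap: -0.0
```

Run:
```python
from hz import *
go((.572,-.29,.10),12,-15,3)
```

```text
t 46.625 [ 0.5693 -0.2833  0.1892] z [ 0.938  0.214 -0.272] x [-0.219  0.976  0.012] gap -3.9653121103301616e-05 F [-0.1 -0.2  0.3] q [-1.04  0.3  -0.92 -0.47  1.16 -0.69]
-1 -0.0027 -0.0285 0.0084 -0.3 -0.3 -0.2
-1 -0.0026 -0.0285 0.0083 -0.3 -0.3 -0.2
-1 -0.0025 -0.0286 0.0082 -0.3 -0.3 -0.2
--
```

{"api": "carry_out", "payload": {
  "moves": [-1,-0.002,-0.023,0.007,0,0,0,-1,-0.002,-0.023,0.007,0,0,0,-1,-0.001,-0.023,0.007,0,0,0,-1,0,-0.018,0.005,0,0,0,-1,0,0,0,0,0,0]
}}

```text
clock: 47.25
tcp_pos: [0.5746, -0.2855, 0.1033]
orientation: [0.376, 0.498, 0.622, 0.473]
wrist_force: [-0.2, -0.2, 0.3]
finger_gap: 0.0001
```

Run:
```python
from hz import *
i=shot("scene","s8");t=shot("top","t8")
g=lambda im,x,y,w,h,f:cv2.convertScaleAbs(cv2.resize(im[y:y+h,x:x+w],None,fx=f,fy=f,interpolation=2),alpha=1.5)[:,:,::-1]
cv2.imwrite("pics/c8.png",np.hstack([g(i,110,130,170,220,2.2),g(t,370,80,190,220,2.2)]))
go((.663,-.2695,.10),12,-15,4)
print([proj("scene",(.664,-.2695,.135)).round(),proj("top",(.664,-.2695,.135)).round()])
```

```text
t 47.35 [ 0.5749 -0.2862  0.1046] z [ 0.939  0.213 -0.269] x [-0.221  0.975  0.   ] gap -0.0003047628272838834 F [-0.3 -0.2  0.4] q [-1.03  0.53 -0.96 -0.77  1.15 -0.68]
-1 -0.0008 0.0049 0.0219 -0.1 -0.2 0.0
-1 -0.0007 0.0049 0.0219 -0.1 -0.2 0.0
-1 -0.0007 0.0048 0.0219 -0.1 -0.2 0.0
-1 -0.0006 0.0047 0.0219 -0.1 -0.2 0.0
--
[array([202., 257.]), array([444., 174.])]
```

View pics/c8.png

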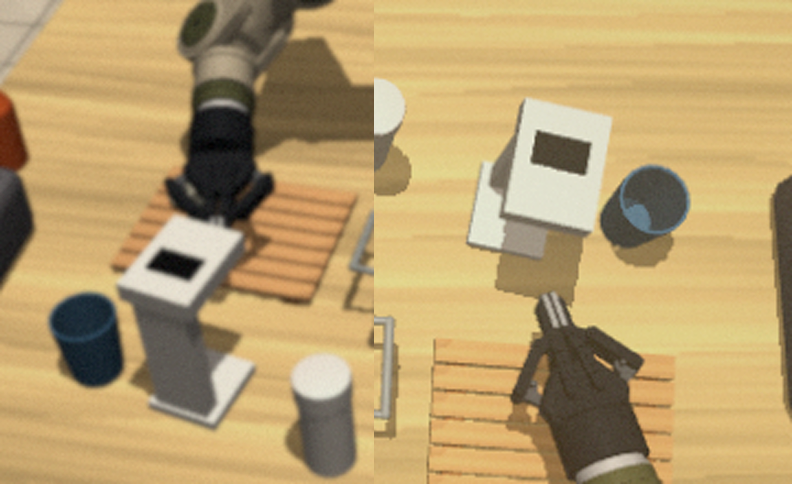

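{"api": "carry_out", "payload": {
  "moves": [-1,0,0.004,0.022,0,0,0,-1,0,0.005,0.022,0,0,0,-1,-0.001,0.005,0.022,0,0,0,-1,-0.001,0.004,0.018,0,0,0,-1,0,0,0,0,0,0]
}}

```text
clock: 47.98
tcp_pos: [0.6637, -0.2706, 0.1085]
orientation: [0.382, 0.494, 0.623, 0.472]
wrist_force: [-0.9, 0.3, 0.4]
finger_gap: -0.0002
```

Run:
```python
from hz import *
go((.663,-.2695,.118),12,-15,1)
```

```text
t 47.975 [ 0.6637 -0.2706  0.1085] z [ 0.942  0.21  -0.263] x [-0.22   0.975 -0.01 ] gap -0.00020390774813325 F [-0.9  0.3  0.4] q [-0.86  0.61 -0.88 -0.97  1.02 -0.47]
-1 0.0011 0.0091 -0.0029 -0.3 -0.6 0.7
--
```

{"api": "carry_out", "payload": {
  "moves": [-1,0,0.003,-0.001,0,0,0,-1,0,0.003,-0.001,0,0,0,-1,0,0.002,-0.0005,0,0,0,-1,0,0.002,-0.0005,0,0,0,-1,0,0,0,0,0,0]
}}

```text
clock: 48.6
tcp_pos: [0.6619, -0.2714, 0.1202]
orientation: [0.382, 0.495, 0.622, 0.471]
wrist_force: [0.5, 0.4, -1.0]
finger_gap: 0.0
```

{"api": "carry_out", "payload": {
  "moves": [-1,0,0.002,-0.0005,0,0,0,-1,0,0.002,-0.0005,0,0,0,-1,0,0.002,-0.0005,0,0,0,-1,0,0,0,0,0,0,-1,0,0,0,0,0,0]
}}

```text
clock: 49.22
tcp_pos: [0.6614, -0.2712, 0.1245]
orientation: [0.381, 0.497, 0.622, 0.471]
wrist_force: [1.3, -0.2, -3.1]
finger_gap: -0.0003
```

{"api": "carry_out", "payload": {
  "moves": [-1,0,0.002,-0.0005,0,0,0,-1,0,0.002,-0.0005,0,0,0,-1,0,0.002,-0.0005,0,0,0,-1,0,0,0,0,0,0,-1,0,0,0,0,0,0]
}}

```text
clock: 49.85
tcp_pos: [0.6604, -0.2709, 0.1271]
orientation: [0.378, 0.501, 0.621, 0.47]
wrist_force: [2.0, -0.8, -7.1]
finger_gap: -0.0003
```

{"api": "carry_out", "payload": {
  "moves": [-1,0,0.001,0,0,0,0,-1,0,-0.008,0.002,0,0,0,-1,0,-0.01,0.002,0,0,0,-1,0,-0.004,0.001,0,0,0,-1,0,0,0,0,0,0]
}}

```text
clock: 50.48
tcp_pos: [0.6608, -0.2714, 0.1084]
orientation: [0.381, 0.496, 0.622, 0.471]
wrist_force: [0.3, 0.7, 0.5]
finger_gap: 0.0002
```

{"api": "carry_out", "payload": {
  "moves": [-1,0,-0.005,-0.022,0,0,0,-1,0,-0.005,-0.022,0,0,0,-1,0,-0.005,-0.022,0,0,0,-1,0,-0.005,-0.022,0,0,0,-1,0,0,0,0,0,0]
}}

```text
clock: 51.1
tcp_pos: [0.572, -0.292, 0.1154]
orientation: [0.384, 0.493, 0.623, 0.471]
wrist_force: [-0.4, -0.1, 0.2]
finger_gap: 0.0002
```

Run:
```python
from hz import *
go((.56,-.29,.25),12,-15,5)
```

```text
t 51.1 [ 0.572  -0.292   0.1154] z [ 0.942  0.209 -0.261] x [-0.22   0.975 -0.013] gap 0.00017377722940646788 F [-0.4 -0.1  0.2] q [-1.04  0.51 -0.96 -0.75  1.16 -0.7 ]
-1 0.0006 0.0254 -0.0092 -0.0 -0.1 0.2
-1 0.0006 0.0254 -0.0092 -0.0 -0.1 0.2
-1 0.0007 0.0254 -0.0092 -0.0 -0.1 0.2
-1 0.0008 0.0254 -0.0092 -0.0 -0.1 0.2
-1 0.0008 0.0254 -0.0092 -0.0 -0.1 0.2
--
```

{"api": "carry_out", "payload": {
  "moves": [-1,0,0.025,-0.008,0,0,0,-1,0,0.025,-0.008,0,0,0,-1,0,0.025,-0.008,0,0,0,-1,0,0.025,-0.008,0,0,0,-1,0,0.025,-0.008,0,0,0]
}}

```text
clock: 51.72
tcp_pos: [0.5681, -0.2909, 0.2498]
orientation: [0.383, 0.492, 0.623, 0.472]
wrist_force: [0.6, -0.1, 0.3]
finger_gap: -0.0
```

{"api": "carry_out", "payload": {
  "moves": [-1,0,0.02,0,0,0,0,-1,0,0.02,0,0,0,0,-1,0,0,0,0,0,0,-1,0,0,0,0,0,0,-1,0,0,0,0,0,0]
}}

```text
clock: 52.35
tcp_pos: [0.5806, -0.287, 0.2927]
orientation: [0.386, 0.489, 0.625, 0.472]
wrist_force: [0.4, -0.1, -0.0]
finger_gap: -0.0002
```

Run:
```python
from hz import *
i=shot("scene","s9");t=shot("top","t9")
cv2.imwrite("pics/c9.png",cv2.convertScaleAbs(np.vstack([cv2.resize(i[100:400],(640,300)),t[100:400]]),alpha=1.4)[:,:,::-1])
# cover handle height check
print("expect closed handle", proj("scene",cab(-.185,.05,.13)),proj("scene",cab(-.185,-.05,.13)))
for n,a,b in(("scene",t,t),):pass
for n,im,old in(("scene",i,"scene0"),("top",t,"top0")):
    o=cv2.imread(f"pics/{old}.png")[:,:,::-1];d=cv2.absdiff(im,o).max(2);r=(345,150,520,330) if n=="scene" else (100,150,385,310)
    print(n,"cabinet diff>40:",(d[r[1]:r[3],r[0]:r[2]]>40).sum(),np.argwhere(d[r[1]:r[3],r[0]:r[2]]>40).mean(0)+[r[1],r[0]] if (d[r[1]:r[3],r[0]:r[2]]>40).any() else "")
```

```text
expect closed handle [358.92902559 221.60601185] [352.27213346 249.7391442 ]
scene cabinet diff>40: 385 [180.8961039  373.41558442]
top cabinet diff>40: 254 [232.00787402 178.31102362]
```

View pics/c9.png

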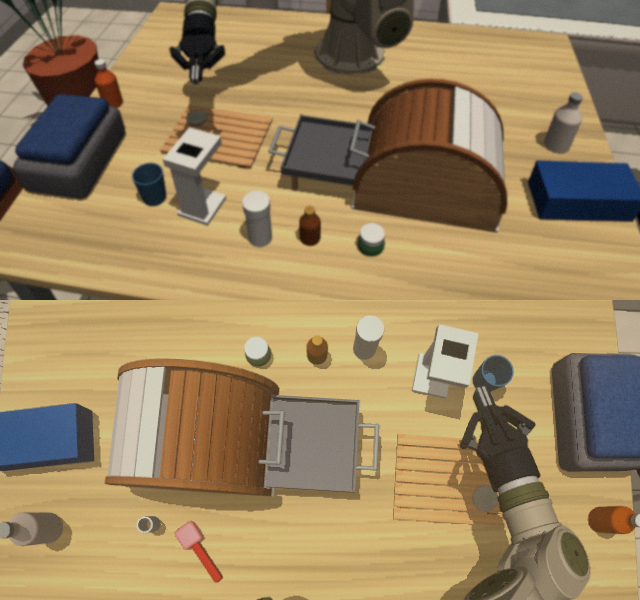

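Run:
```python
from h import *
g=lambda f,x,y,w,h:cv2.convertScaleAbs(cv2.resize(cv2.imread(f)[y:y+h,x:x+w],None,fx=2,fy=2,interpolation=2),alpha=1.4)
cv2.imwrite("pics/c10.png",np.vstack([np.hstack([g(f"pics/{a}.png",100,150,200,150),g(f"pics/{b}.png",340,165,180,150)]) for a,b in(("top0","scene0"),("t9","s9"))]))
```

```text
(no output)
```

View pics/c10.png

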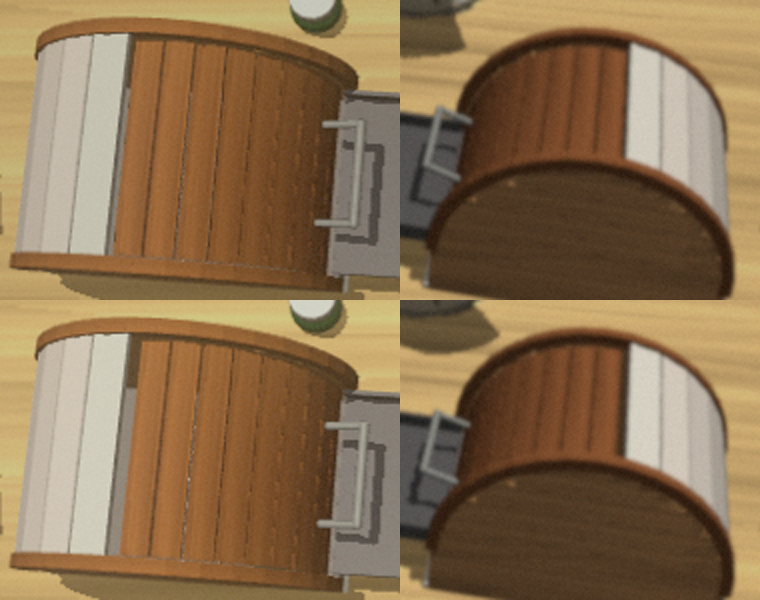

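Run:
```python
from workcell import env
print(env.hand_in())
```

```text
the job is handed in; nothing more can be done
None
```

I did the whole job in the order asked and handed it in at about 52 s on the robot's clock. No verdict came back.

**Heads:** Three were there (pink, teal, purple). With the cover still down, I put all three on the tray. I then rolled the cover up to its stop and lifted the tray to about 1.0 rad. A picture afterwards showed all three heads in the bin and the tray flat and empty.

**Cover:** I rolled it closed against its stop; the wrist read about 37 N there, below the limits. Before-and-after pictures show it a few mm further down than at the start. I take that to mean it was slightly open at first and is now fully closed.

**Switch:** I pressed it from below until the wrist read about 7 N after roughly 7 mm of upward motion, then backed off. I didn't see its travel or its spring-back: "fully pressed" comes from the force passing the stated 4 N, and the force fell to zero on release.

**Last checks:** Nothing else appears to have moved in the last pictures, though the arm partly hid the dish. The gripper was clear of everything.

**What went less well:**
- The first head was pressed onto the tray with about 30 N before I let go.
- On the way to the switch I sent one move up instead of down; it touched nothing.
- One elbow-joint reading came right to its limit of -1.03 rad, so I changed the approach direction.

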